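Put a plaster cast away in the hatched well of a dental bench console

TASK

Put the full-arch plaster cast away in the covered well of the bench console: lift the sunken hatch straight up off its seat by its handle, slide it fully aside along its channels, stand the cast upright on the well floor without dropping it, then slide the hatch back and let it down into its seat. The hatch may be held by its twist catch, which cannot be told by looking: try it without wrenching it, and if it will not lift, let it down and turn the round knob a quarter turn anticlockwise. Leave the other things on the bench where they stand, and let go of everything at the end.

Things in the scene. Friction and masses are not known exactly. Their poses are not given: they have to be found in the camera images.
- console: Fixed white steel bench console, 324 mm long (y), 97 mm high, x from -100 (robot side) to +75 mm; origin on the bench, mid-length, z up. Yaw within 0.4 rad. Well in the -y half. Two channels run along y, under steel lips (z 93 to 97 mm) that leave the top open for |x| < 52.5 mm; inside end walls at y = -152 and +152 mm, also 97 mm high.
- well (a point): Point on the console: centre of the well's rubber floor, at (0, -76, 28) mm in the console frame; axes as the console. The well is 108 (x) x 136 (y) mm inside; the seat of the hatch round its mouth is 46 mm above this floor.
- deck (a point): Point on the console where the hatch's origin lies when fully slid aside: centre of the flat parking deck, at (0, 76, 82) mm in the console frame; axes as the console. The deck is 8 mm higher than the seat, so its end stops the hatch from sliding until it is lifted.
- hatch: Loose aluminium hatch plate, 124 (x) x 146 (y) x 5 mm, 0.3 to 0.54 kg; origin at the centre of its underside, axes as the console. Seated at (0, -76, 74) mm in the console frame. Free, it lifts 14 mm up to the lips; raised 8 to 14 mm it slides 152 mm along console +y. Play: 2.5 mm to each side, 3 mm at each end. If the catch holds it, it rises only 2 mm and stops hard.
- handle (a point): Point at the middle of the hatch's handle bar, 39 mm above the hatch's underside; axes as the hatch. The bar is square steel, 10 x 10 mm, 100 mm long along x, on two posts at x = -45 and +45 mm, 29 mm clear above the plate.
- knob (a point): Point fixed on the console: top centre of the catch's knob, at (-78.5, -76, 125) mm in the console frame. Knob round, ribbed, 34 mm across, 28 mm high on the rail top (97 mm), axis vertical, light friction, looks alike at every angle. In about half the starts its hidden tongue holds the hatch; a quarter turn anticlockwise seen from above frees it (or meets a stop, free too).
- cast: Loose full-arch plaster cast, horseshoe of teeth, 0.1 to 0.19 kg, 61 (x) x 54 (y) x 38 mm high; origin in the middle of its underside, z up. Base 24 mm high with flat parallel sides 54 mm apart (y = -27 and +27 mm, for x = -30 to +4 mm), flat heel at x = -30 mm, round front to x = +31 mm. Starts on the bench left or right of the console.
- quadrant: Bystander: smaller loose plaster cast of a single straight row of five teeth, 48 (x) x 28 (y) x 32 mm high, origin at the centre of its underside; stands on the bench on the other side of the console from the full-arch cast.
- bottle: Bystander: loose amber bottle with a white cap, 50 mm diameter, 110 mm high, origin at the centre of its underside; stands near the round front of the cast.
- wax_cup: Bystander: loose small flared waxing cup, 44 mm across the rim, 42 mm high, origin at the centre of its underside; stands close behind the flat heel of the cast.
- bur_stand: Bystander: loose steel bur stand, a disc on a stem with upright burs, 68 mm across the foot, 91 mm high, origin at the centre of its underside; stands on the robot's side of the console.
There are look-alikes about, which are no part of the job. Of the things like the hatch, leave any that is green, pink or red; of the rest the larger one is meant.

How it is judged:
On the way, in this order (a step that is already met when the one before it is completed fails the run):
1. the hatch is lifted off its seat and slid at least 130 mm of its 152 mm travel along the channels, onto the deck (y of hatch in the frame of console above 0.054 m and z of hatch in the frame of console above 0.08 m), for 0.2 s.
2. the cast stands upright on the well floor, let go, with the hatch still open (z of cast in the frame of well between -0.004 and 0.004 m and horizontal distance between cast and well below 0.055 m and angle between cast's own z axis and vertical below 0.12 rad and contact force between the fingers and cast below 0.05 N and y of hatch in the frame of console above 0.045 m), for 0.2 s.
At the end, for the whole second after the job is handed in: The cast stands upright (0.12 rad) on the well floor, within 55 mm of its centre and 4 mm of its height; the hatch lies flat in its seat over it (at most 2.5 mm high, 5 mm along, 0.025 rad off level); both are at rest (z of cast in the frame of well between -0.004 and 0.004 m and horizontal distance between cast and well below 0.055 m and angle between cast's own z axis and vertical below 0.12 rad and z of hatch in the frame of console between 0.071 and 0.0765 m and y of hatch in the frame of console below -0.071 m and angle between the z axis of hatch and the z axis of console, either way round below 0.025 rad and linear speed of each of cast, hatch below 0.02 m/s); the robot touches nothing.
It fails at once if the cast is let go over the well more than 15 mm above its floor (dropped in) (horizontal distance between cast and well below 0.08 m and z of cast in the frame of well above 0.015 m and contact force between the fingers and cast below 0.02 N).
It fails at once if the hatch is wrenched: more than 160 N between it and the console or its catch (contact force between hatch and console above 160 N).
It fails at once if the small cast is moved more than 25 mm (distance of quadrant from where it was at the start of the episode above 0.025 m).
It fails at once if the bottle is moved more than 25 mm or tipped over (distance of bottle from where it was at the start of the episode above 0.025 m or angle between bottle's own z axis and vertical above 0.5 rad).
It fails at once if the waxing cup or the bur stand is moved more than 25 mm or tipped over (distance of any of wax_cup, bur_stand from where it was at the start of the episode above 0.025 m or angle between any of wax_cup, bur_stand's own z axis and vertical above 0.5 rad).
It also fails if it takes over 72 s, if anything falls off the work surface, if the arm or the gripper's body presses on something with over 40 N, if the wrist force passes 120 N, or if a joint passes its speed limit or range.

ROBOT

A 6-joint arm with a two-finger parallel gripper is mounted at the origin on the work surface. World frame = base frame: x ahead of the robot, y to its left, z up, the work surface at z = 0. Lengths are in m, angles in rad, forces in N, time in s.
With the tool pointing down it reaches from about 0.35 to 0.975 m from the base axis. Payload 4.9 kg.
Tool frame: the origin (TCP) lies between the finger pads; the fingertips stand 17 mm ahead of it and the grasp point (between the pads) lies 2 mm behind it; z points along the fingers, y is the direction in which the jaws open and shut (so a half turn about z gives the same grasp; the last joint's range is limited). The gripper opens to 85 mm and grips with 20 to 120 N. Pads are 22 mm wide; open, the fingers measure 114 mm over their backs; the gripper's body (76 mm by 85 mm) begins 54 mm behind the grasp point. The pads swing forward as they close: fully open they stand 13 mm farther back than shut.
Start: joints at [1.068, 0.053, 1.613, -0, 1.476, -0.119], TCP at [0.234, 0.58, 0.209] pointing down, gripper open.
Joint ranges: [-3.01, 3.01], [-1.01, 2.22], [0.06, 2.58], [-1.02, 4.17], [0.09, 2.62], [-3.14, 3.14]. Speed limits (rad/s): [2.57, 2.57, 3.14, 3.14, 3.14, 3.14].

INTERFACE

Orientations are given as a unit quaternion [w, x, y, z].
In Python, from plant import state, grab_frame, camera_model, job_done, find_in, silhouettes, landmark_of gives the robot as it stands.
- The arm moves only by the shell command python3 -m crank 'ROWS'. ROWS is JSON, a list of rows, each an object with "angular": the turn, a rotation vector about the tool's x, y, z each as a share of 5 degrees, from -1 to 1, a list of three; "delta_pos": the shift along the tool's x, y, z each as a share of 3 cm, from -1 to 1, a list of three; "gripper": the opening, from 0 (shut) to 1 (fully open). In form: [{"angular": [ax, ay, az], "delta_pos": [tx, ty, tz], "gripper": gripper}, ...]. A call has 1 to 12 rows; each row shifts and turns the commanded pose from where the row before left it, along the tool's axes as they then stand; what a row does not reach is not made up. A row lasts 1/8 s, in which the tool goes at most 62.5 mm and 10.7 degrees, less where a joint would pass 70% of its speed; a pose out of reach is approached as far as the arm can. A call with a number of a shift or a turn outside -1 to 1 is refused whole. A call with a gripper value outside its range is refused whole. The fingers move at their own pace and stop on an object; the grip force is fixed at half the most. Time passes only in rows, so rows that do not move let the fingers close. It gives the time, the measured TCP pose, the force and the opening at its end, in the units of the state.
- state(): the state, without advancing time (a new reading comes with each control period).
- grab_frame(name): name is "side" or "top" or "wrist"; returns the picture (384x512x3 uint8, red, green, blue); there is no depth.
- camera_model(name): a dict with "camera_matrix" (3x3 intrinsics, pixels), "rvec" (rotation vector, rad) and "tvec" (3), from world to camera coordinates, as OpenCV has them; the wrist camera has in their place "mount" (4x4, takes a point from camera to tool coordinates, whose origin is the TCP and whose axes are the flange's). Camera axes: x right, y down, z forward; pixel columns grow to the right and rows downward; lengths in m; the calibration is good to about 2 mm. A picture is of the moment at which its call begins: read the wrist's pose just before it. camera_model takes no time and is no camera call.
- job_done(): hands the job in, once; it reports no verdict.
Trained networks look in the newest picture that a camera, given by its name, has taken for a name from the list of things; names that differ only in an ending like _2 or _b are one class to them, and where a whole thing is asked for, a point or a joint stands for the part that bears it (a point fixed in the world has none). Each returns a list of dicts, best first, with "conf" (0 to 1); they miss things now and then, are a little off and sometimes report something else, mostly with a low value. They report only what shows in the picture. A call takes as long as a camera call. They do not tell look-alikes from the thing itself.
- find_in(camera, target): "bbox" ([left, top, right, bottom] in pixels, round what is visible of it).
- silhouettes(camera, target): "mask" (384x512 bool, what is visible of it) and "bbox" ([left, top, right, bottom] in pixels, round what is visible of it).
- landmark_of(camera, target): "pixel" ([column, row] in pixels: a listed point, or the origin of a listed thing).
The state is a dict: "time": time; "joint_pos": joint angles; "joint_vel": joint speeds; "joint_efforts": joint torques, N m; "tool_pos": TCP position; "tool_rot": TCP orientation; "contact_force": force on the tool from outside, world axes, zero at the start; "ft_torque": the same for the moment, N m; "gripper_width": opening from 0.0 (shut) to 1.0 (fully open).
Only numpy, scipy, OpenCV 4.12 (cv2) and the standard library are available. Lean on these libraries where they do the work, as an engineer would, in place of code of your own. Each camera call takes 0.05 s, during which the arm holds its last target.

## Working session

There is one attempt and no reset: what is moved stays moved. The work goes in short steps, Python scripts to look and compute and a shell command to move; the robot and the scene stay as the last step left them, time stands still between calls to the robot, and variables do not carry over. Pictures are saved under pics/ and viewed, and the job is handed in when it is done.

```bash
ls; mkdir -p pics; cat > h.py <<'E'
import numpy as np, cv2
from plant import *
def save(n,f):
    im=grab_frame(n); cv2.imwrite(f'pics/{f}.png',im[:,:,::-1]); return im
def cam(n,s=None):
    m=camera_model(n); K=np.array(m["camera_matrix"])
    if "mount" in m:
        s=s or state(); w,x,y,z=s["tool_rot"]
        from scipy.spatial.transform import Rotation as R
        T=np.eye(4);T[:3,:3]=R.from_quat([x,y,z,w]).as_matrix();T[:3,3]=s["tool_pos"]
        C=T@np.array(m["mount"]); Rc=C[:3,:3].T; t=-Rc@C[:3,3]
    else:
        Rc=cv2.Rodrigues(np.array(m["rvec"],float))[0]; t=np.array(m["tvec"],float).ravel()
    return K,Rc,t
def ray(n,px,z,s=None):
    K,R,t=cam(n,s); d=R.T@np.linalg.inv(K)@np.array([px[0],px[1],1.]); o=-R.T@t
    return o+d*(z-o[2])/d[2]
def proj(n,P,s=None):
    K,R,t=cam(n,s); q=K@(R@np.array(P,float).T+t[:,None]); return (q[:2]/q[2]).T
E
python3 - <<'E'
from h import *
for n in ("side","top","wrist"):
    save(n,n+"0"); 
s=state();print(s)
for n in ("side","top"):
    K,R,t=cam(n);print(n,K[0,0],-R.T@t)
print(camera_model("wrist"))
for t in ("console","hatch","handle","knob","cast","quadrant","bottle","wax_cup","bur_stand","well","deck"):
    for n in ("top","side"):
        print(t,n,[(np.round(d["pixel"]),round(d["conf"],2)) for d in landmark_of(n,t)])
E
```

```text
pics
{'time': 0.15, 'joint_pos': array([ 1.06801174e+00,  5.32068649e-02,  1.61399192e+00, -1.69914688e-05,
        1.47600058e+00, -1.18993963e-01]), 'joint_vel': array([ 2.22180220e-04, -1.43758471e-03, -5.77623975e-03,  4.68903384e-04,
       -2.63133214e-03,  8.34783929e-05]), 'joint_efforts': array([ 1.02972772e-03, -3.94246423e+01, -3.70720661e+01,  2.33843315e-05,
        4.67709280e-03, -3.39442454e-05]), 'tool_pos': array([0.23376824, 0.57906586, 0.20793648]), 'tool_rot': array([-2.37699198e-04,  1.90718899e-01,  9.81644363e-01, -7.67431025e-04]), 'contact_force': array([ 0.1752498 ,  0.05183167, -0.13476136]), 'ft_torque': array([-0.01078534, -0.01094512,  0.02687825]), 'gripper_width': 1.0031308953736817}
side 398.47649914008093 [ 0.28768968 -0.6626288   0.88717764]
top 429.5679437747606 [0.29567088 0.01985518 1.22710408]
{'camera_matrix': array([[340.33395283,   0.        , 255.38066088],
       [  0.        , 340.33395283, 194.96457349],
       [  0.        ,   0.        ,   1.        ]]), 'mount': array([[-9.50211479e-04, -9.65980820e-01, -2.58611971e-01,
         6.630
[... 1137 characters left out ...]
 side [(array([248., 206.]), 0.68)]
cast top [(array([145., 228.]), 0.83), (array([282., 179.]), 0.35)]
cast side [(array([210., 148.]), 0.86)]
quadrant top [(array([392., 206.]), 0.6)]
quadrant side [(array([297., 347.]), 0.7)]
bottle top [(array([158., 197.]), 0.81)]
bottle side [(array([235., 149.]), 0.92)]
wax_cup top [(array([130., 250.]), 0.68)]
wax_cup side [(array([190., 148.]), 0.59)]
bur_stand top [(array([231., 246.]), 0.86), (array([225., 185.]), 0.27)]
bur_stand side [(array([212., 205.]), 0.69)]
well top [(array([131., 247.]), 0.5)]
well side [(array([208., 146.]), 0.61)]
deck top [(array([145., 230.]), 0.62), (array([224., 188.]), 0.58)]
deck side [(array([258., 173.]), 0.86)]
```

View pics/top0.png

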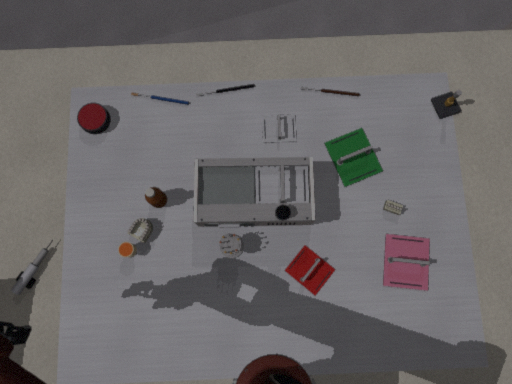

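View pics/side0.png

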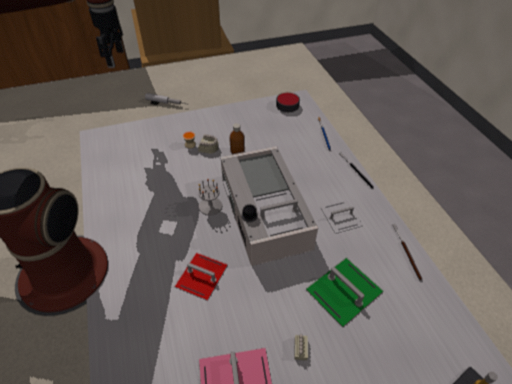

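View pics/wrist0.png

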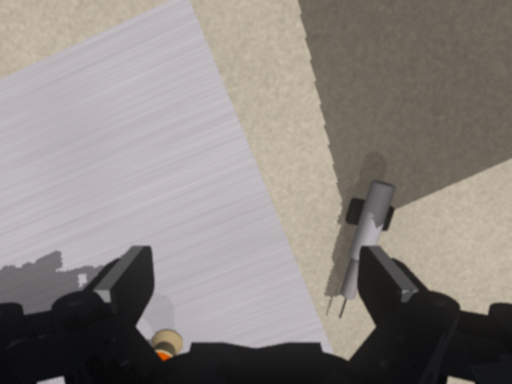

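```bash
python3 - <<'E'
import cv2
im=cv2.imread('pics/top0.png')[145:240,180:330]; cv2.imwrite('pics/top0z.png',cv2.resize(im,None,fx=5,fy=5,interpolation=cv2.INTER_CUBIC))
im=cv2.imread('pics/side0.png')[130:270,170:330]; cv2.imwrite('pics/side0z.png',cv2.resize(im,None,fx=4,fy=4,interpolation=cv2.INTER_CUBIC))
im=cv2.imread('pics/top0.png')[170:270,100:200]; cv2.imwrite('pics/top0c.png',cv2.resize(im,None,fx=6,fy=6,interpolation=cv2.INTER_CUBIC))
E
```

```text
(no output)
```

View pics/top0z.png

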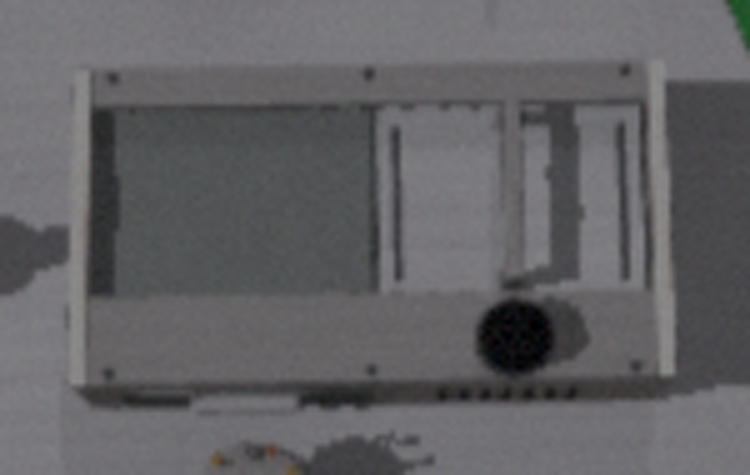

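View pics/side0z.png

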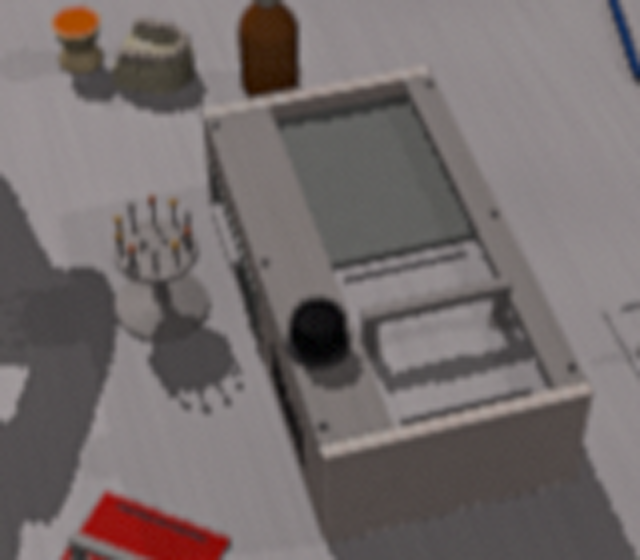

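View pics/top0c.png

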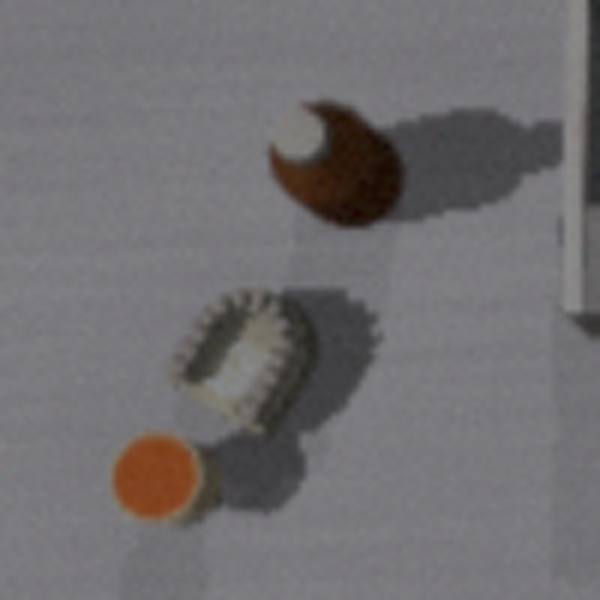

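```bash
python3 - <<'E'
from h import *
from scipy.optimize import least_squares
L=np.array([[-100,162,97],[75,162,97],[75,-162,97],[-100,-162,97]])/1000.
top=np.array([[72,386],[72,68],[663,62],[674,376]])/5.+[180-.4,145-.4]
side=np.array([[205,112],[430,70],[590,392],[325,452]])/4.+[170-.4,130-.4]
def W(p): 
    c,s=np.cos(p[2]),np.sin(p[2]); R=np.array([[c,-s,0],[s,c,0],[0,0,1]]); return R
def f(p,w="b"):
    X=L@W(p).T+[p[0],p[1],0]
    a=(proj("top",X)-top).ravel(); b=(proj("side",X)-side).ravel()
    return {"b":np.r_[a,b],"t":a,"s":b}[w]
for w in "bts":
    r=least_squares(f,[.3,0,0],args=(w,)); print(w,r.x,np.round(r.fun,1))
p=least_squares(f,[.3,0,0]).x
for n,q in dict(handle=[0,-76,113],knob=[-78.5,-76,125],deck=[0,76,82]).items():
    X=W(p)@(np.array(q)/1000)+[p[0],p[1],0]; print(n,X,proj("top",[X]),proj("side",[X]))
for c,nm,z in (("top","cast",0),("side","cast",0),("top","bottle",0),("side","bottle",0),("top","wax_cup",0),("side","wax_cup",0),("top","bur_stand",0),("side","bur_stand",0),("top","quadrant",0),("side","quadrant",0)):
    d=landmark_of(c,nm)[0]; print(c,nm,ray(c,d["pixel"],z),d["pixel"])
# cast tooth orientation: heel edge in top crop
g=lambda u,v:(u/6+100-.4,v/6+170-.4)
for u,v in ((172,378),(262,432),(255,290),(312,345)): print(ray("top",g(u,v),.035))
E
```

```text
b [ 0.55817282  0.02877414 -0.03102872] [-1.2 -0.4  0.1 -0.3  0.3 -0.4  0.5  0.2 -0.7 -0.8 -0.5 -1.2  0.8  0.3
 -0.4  1.6]
t [ 0.5575833   0.02856993 -0.02743558] [-1.   0.   0.   0.1  0.3 -0.4  0.7  0.2]
s [ 0.55895856  0.029239   -0.03556416] [-0.3 -1.1  0.  -1.3  0.8  0.2 -0.5  1.3]
handle [ 0.55581502 -0.04718928  0.113     ] [[281.93643394 182.28129757]] [[278.65938469 204.94707267]]
knob [ 0.4773528  -0.04475392  0.125     ] [[282.80857366 210.62891795]] [[249.17876314 208.47103716]]
deck [0.56053062 0.10473755 0.082     ] [[225.8027647  185.52585591]] [[261.17842206 173.51383418]]
top cast [0.46516982 0.34556428 0.        ] [145.2, 227.7]
side cast [ 4.63149285e-01  3.51337021e-01 -1.11022302e-16] [209.9, 148.1]
top bottle [0.55396611 0.30927998 0.        ] [158.0, 196.9]
side bottle [0.54200436 0.31895043 0.        ] [235.1, 149.4]
top wax_cup [0.40312645 0.3869258  0.        ] [130.4, 250.0]
side wax_cup [3.99429124e-01 3.72959184e-01 1.11022302e-16] [189.9, 147.9]
top bur_stand [0.40351791 0.10148902 0.        ] [230.7, 245.6]
side bur_stand [0.40828068 0.10205002 0.        ] [211.9, 205.3]
top quadrant [ 0.49769572 -0.3702507   0.        ] [392.5, 206.1]
side quadrant [ 0.48756169 -0.36164352  0.        ] [297.1, 347.4]
[0.44860281 0.38328927 0.035     ]
[0.42176192 0.34119092 0.035     ]
[0.48827407 0.34528605 0.035     ]
[0.46126179 0.3184217  0.035     ]
```

```bash
cat >> h.py <<'E'
from scipy.spatial.transform import Rotation as Ro
PC=[0.5582,0.0288,-0.031]
def c2w(q,p=PC):
    c,s=np.cos(p[2]),np.sin(p[2]); q=np.array(q,float)/1000
    return np.array([p[0]+c*q[0]-s*q[1],p[1]+s*q[0]+c*q[1],q[2]])
def go(target,yaw_y=None):
    """remaining shift in tool axes (after turn about z so that tool y points at yaw_y), units of 3cm; turn units of 5deg"""
    s=state(); q=s["tool_rot"]; R=Ro.from_quat([q[1],q[2],q[3],q[0]]).as_matrix()
    a=np.arctan2(R[1,1],R[0,1]); turn=0
    if yaw_y is not None:
        turn=-(((yaw_y-a)+np.pi)%(2*np.pi)-np.pi)   # about tool z (down)
        d=(np.pi/2-np.abs(turn))
    R2=R@Ro.from_rotvec([0,0,turn]).as_matrix()
    dl=R2.T@(np.array(target)-s["tool_pos"])
    print("tcp",np.round(s["tool_pos"],4),"yaw_y",round(np.degrees(a),2),"tilt",np.round(R[:,2],4),"turn(5deg)",round(np.degrees(turn)/5,3),"shift mm",np.round(dl*1000,1),"units",np.round(dl/.03,3),"F",np.round(s["contact_force"],1),"grip",round(s["gripper_width"],3),"t",s["time"])
E
python3 -c "
from h import *
t=c2w([0,-76,250]);print(t);go(t,np.pi/2-.031)"
python3 -m crank '[{"angular":[0,0,-1],"delta_pos":[0,0,-0.3],"gripper":1},{"angular":[0,0,-1],"delta_pos":[0,0,-0.3],"gripper":1},{"angular":[0,0,-1],"delta_pos":[0,0,-0.3],"gripper":1},{"angular":[0,0,-1],"delta_pos":[0,0,-0.3],"gripper":1}]'
python3 -c "
from h import *
t=c2w([0,-76,250]);print(t);go(t,np.pi/2-.031)"
```

```text
[ 0.55584438 -0.04716348  0.25      ]
tcp [0.234  0.5795 0.2089] yaw_y 68.01 tilt [-0.  0. -1.] turn(5deg) -4.043 shift mm [-341.1 -616.4  -41.1] units [-11.37  -20.547  -1.37 ] F [ 0.4 -0.3 -0.2] grip 0.996 t 1.75
time: 2.25
tool_pos: [0.234, 0.5795, 0.2452]
tool_rot: [0.0, 0.016, 1.0, -0.0]
contact_force: [-0.2, -0.0, 0.4]
gripper_width: 1.0
[ 0.55584438 -0.04716348  0.25      ]
tcp [0.234  0.5795 0.2452] yaw_y 88.17 tilt [ 0. -0. -1.] turn(5deg) -0.01 shift mm [-341.1 -616.4   -4.8] units [-11.37  -20.546  -0.159] F [-0.2 -0.   0.4] grip 1.0 t 2.25
```

```bash
R='{"angular":[0,0,0],"delta_pos":[-0.5,-0.9,0],"gripper":1}'; python3 -m crank '[{"angular":[0,0,0],"delta_pos":[-0.47,-0.85,0],"gripper":1},{"angular":[0,0,0],"delta_pos":[-0.47,-0.85,0],"gripper":1},{"angular":[0,0,0],"delta_pos":[-0.47,-0.85,0],"gripper":1},{"angular":[0,0,0],"delta_pos":[-0.47,-0.85,0],"gripper":1},{"angular":[0,0,0],"delta_pos":[-0.47,-0.85,0],"gripper":1},{"angular":[0,0,0],"delta_pos":[-0.47,-0.85,0],"gripper":1},{"angular":[0,0,0],"delta_pos":[-0.47,-0.85,0],"gripper":1},{"angular":[0,0,0],"delta_pos":[-0.47,-0.85,0],"gripper":1},{"angular":[0,0,0],"delta_pos":[-0.47,-0.85,0],"gripper":1},{"angular":[0,0,0],"delta_pos":[-0.47,-0.85,0],"gripper":1},{"angular":[0,0,0],"delta_pos":[-0.47,-0.85,0],"gripper":1},{"angular":[0,0,0],"delta_pos":[-0.47,-0.85,0],"gripper":1}]'
python3 -m crank '[{"angular":[0,0,0],"delta_pos":[-0.47,-0.85,0],"gripper":1},{"angular":[0,0,0],"delta_pos":[-0.47,-0.85,0],"gripper":1},{"angular":[0,0,0],"delta_pos":[-0.47,-0.85,0],"gripper":1},{"angular":[0,0,0],"delta_pos":[-0.47,-0.85,0],"gripper":1},{"angular":[0,0,0],"delta_pos":[-0.47,-0.85,0],"gripper":1},{"angular":[0,0,0],"delta_pos":[-0.47,-0.85,0],"gripper":1},{"angular":[0,0,0],"delta_pos":[-0.47,-0.85,0],"gripper":1},{"angular":[0,0,0],"delta_pos":[-0.47,-0.85,0],"gripper":1},{"angular":[0,0,0],"delta_pos":[-0.47,-0.85,0],"gripper":1},{"angular":[0,0,0],"delta_pos":[-0.47,-0.85,0],"gripper":1},{"angular":[0,0,0],"delta_pos":[-0.47,-0.85,0],"gripper":1},{"angular":[0,0,0],"delta_pos":[-0.47,-0.85,0],"gripper":1}]'
python3 -m crank '[{"angular":[0,0,0],"delta_pos":[0,0,0],"gripper":1}]'
python3 -c "
from h import *
t=c2w([0,-76,250]);go(t,np.pi/2-.031)
save('wrist','w1')
for n in('handle','knob','hatch'):
  print(n,[(d['pixel'],round(d['conf'],2)) for d in landmark_of('wrist',n)])
print(proj('wrist',[c2w([0,-76,113]),c2w([-78.5,-76,125])]))
"
```

```text
time: 3.75
tool_pos: [0.3928, 0.267, 0.2451]
tool_rot: [0.0, 0.017, 1.0, 0.0]
contact_force: [0.6, 0.9, 0.0]
gripper_width: 1.0
time: 5.25
tool_pos: [0.5513, -0.0448, 0.245]
tool_rot: [0.0, 0.017, 1.0, 0.0]
contact_force: [0.7, -0.1, 0.3]
gripper_width: 1.004
time: 5.38
tool_pos: [0.5513, -0.0452, 0.2447]
tool_rot: [-0.0, 0.019, 1.0, 0.0]
contact_force: [0.2, 1.1, 0.6]
gripper_width: 1.001
tcp [ 0.5513 -0.0452  0.2447] yaw_y 87.87 tilt [-5.e-04  0.e+00 -1.e+00] turn(5deg) -0.07 shift mm [-4.6 -1.9 -5.3] units [-0.154 -0.062 -0.177] F [0.2 1.1 0.6] grip 1.001 t 5.375
handle [([69.1, 255.5], 0.94), ([255.2, 185.3], 0.87), ([253.1, 316.1], 0.69)]
knob [([250.1, 98.3], 0.59)]
hatch [([83.5, 241.1], 0.97), ([256.0, 306.9], 0.71), ([253.2, 172.9], 0.64)]
[[251.20394029 186.87644924]
 [250.3381478   95.09362517]]
```

View pics/w1.png

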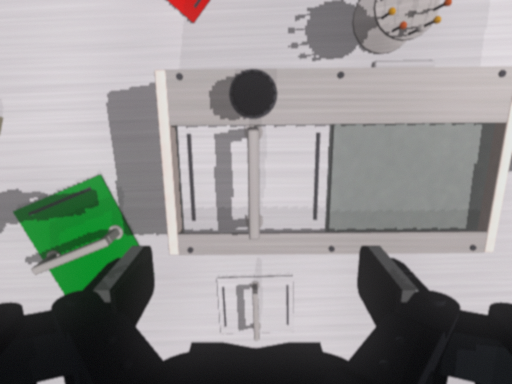

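```bash
python3 - <<'E'
import cv2
im=cv2.imread('pics/w1.png')
cv2.imwrite('pics/w1a.png',cv2.resize(im[60:265,150:330],None,fx=4,fy=4,interpolation=cv2.INTER_CUBIC)[:, :]) 
cv2.imwrite('pics/w1b.png',cv2.resize(im[60:265,320:512],None,fx=4,fy=4,interpolation=cv2.INTER_CUBIC))
E
```

```text
(no output)
```

View pics/w1a.png

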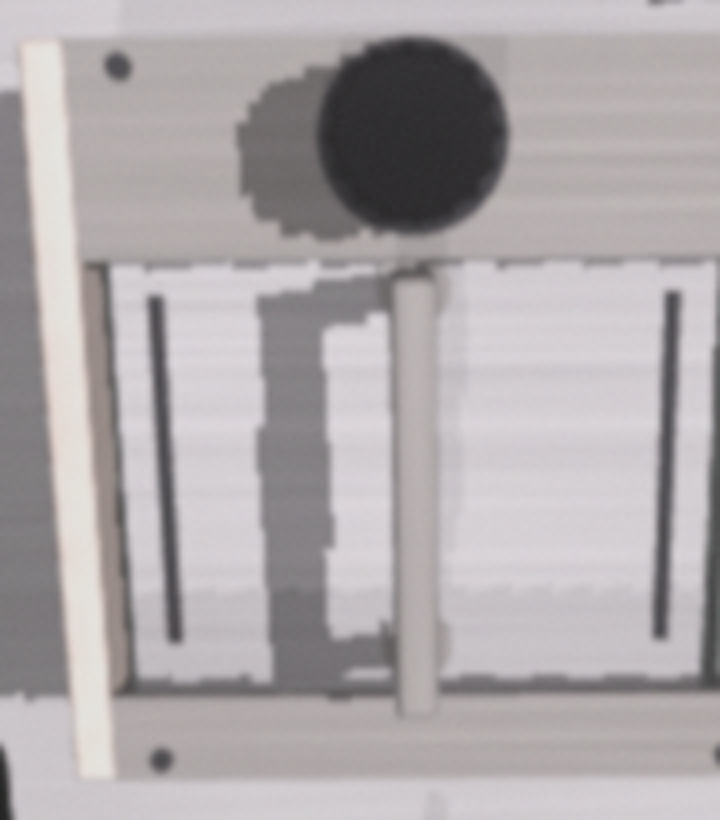

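View pics/w1b.png

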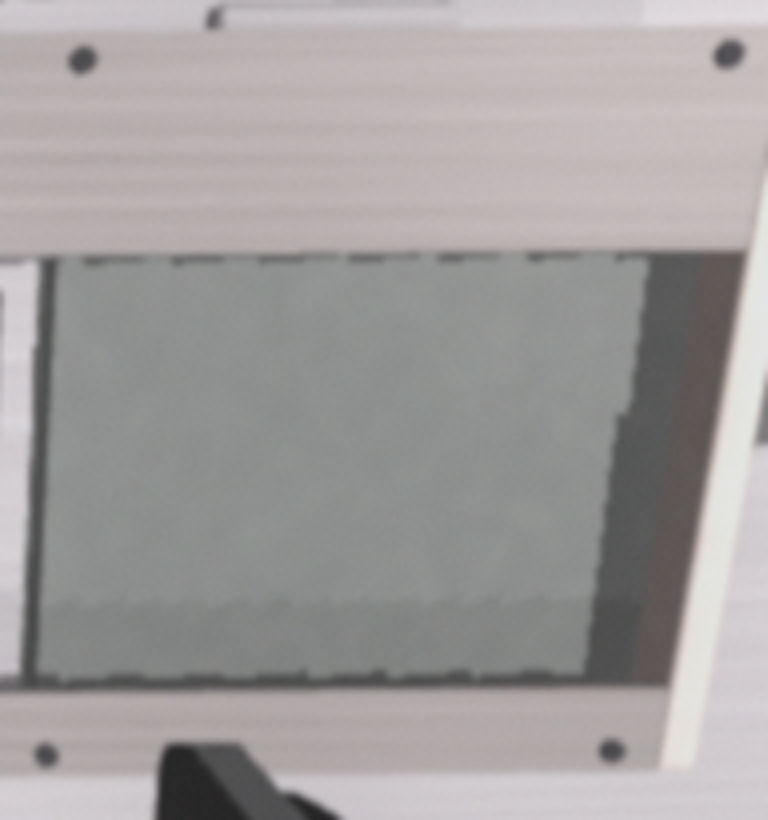

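```bash
python3 - <<'E'
from h import *
from scipy.optimize import least_squares
s=state()
L=[[-100,-162,97],[75,-162,97],[75,162,97],[-52.5,-152,97],[52.5,-152,97],[-52.5,152,97],[52.5,152,97]]
a=lambda u,v:[u/4+150-.375,v/4+60-.375]; b=lambda u,v:[u/4+320-.375,v/4+60-.375]
P=np.array([a(21,41),a(80,779),b(692,768),a(82,262),a(112,692),b(752,250),b(668,687)])
f=lambda p:(proj("wrist",np.array([c2w(q,p) for q in L]),s)-P).ravel()
r=least_squares(f,PC); print(r.x,np.round(r.fun,1))
p=r.x
e=[ray("wrist",a(415,278),.118,s),ray("wrist",a(417,716),.118,s)]
k=ray("wrist",a(414,135),.125,s)
c,sn=np.cos(p[2]),np.sin(p[2])
for X in e+[k]:
    d=X-[p[0],p[1],0]; print(X,(c*d[0]+sn*d[1])*1000,(-sn*d[0]+c*d[1])*1000)
E
```

```text
[ 0.5562204   0.03170804 -0.02775496] [-1.1 -1.4 -1.   0.8  1.7  1.3 -0.7 -0.6 -0.5  1.3  0.3 -0.1  1.5  0.4]
[ 0.50475874 -0.0433314   0.118     ] -49.3593911620287 -76.43866515636272
[ 0.6034632  -0.04647513  0.118     ] 49.3943000657752 -76.84200454516557
[ 0.47614196 -0.0424523   0.125     ] -77.98954332064959 -76.3540599673914
```

```bash
sed -i 's/^PC=.*/PC=[0.5563,0.0316,-0.028]/' h.py
python3 -c "
from h import *
go(c2w([0,-76.6,111]),np.pi/2-.028)"
```

```text
tcp [ 0.5507 -0.0431  0.2449] yaw_y 88.05 tilt [-0.e+00  3.e-04 -1.e+00] turn(5deg) -0.069 shift mm [ -3.5  -1.8 133.9] units [-0.118 -0.06   4.465] F [ 0.1  1.  -0. ] grip 1.003 t 5.575
```

```bash
python3 -m crank '[{"angular":[0,0,-0.05],"delta_pos":[-0.11,-0.04,0.9],"gripper":1},{"angular":[0,0,0],"delta_pos":[0,0,0.9],"gripper":1},{"angular":[0,0,0],"delta_pos":[0,0,0.9],"gripper":0.8},{"angular":[0,0,0],"delta_pos":[0,0,0.9],"gripper":0.6},{"angular":[0,0,0],"delta_pos":[0,0,0.85],"gripper":0.5},{"angular":[0,0,0],"delta_pos":[0,0,0],"gripper":0.3},{"angular":[0,0,0],"delta_pos":[0,0,0],"gripper":0.3}]'
python3 -c "
from h import *
go(c2w([0,-76.6,111]),np.pi/2-.028); save('side','s2'); save('wrist','w2')"
```

```text
time: 6.45
tool_pos: [0.5548, -0.0448, 0.1127]
tool_rot: [0.001, 0.015, 1.0, -0.0]
contact_force: [-0.5, -0.5, 0.5]
gripper_width: 0.302
tcp [ 0.5548 -0.0448  0.1127] yaw_y 88.3 tilt [ 1.7e-03 -3.0e-04 -1.0e+00] turn(5deg) -0.02 shift mm [ 0.6 -0.1  1.7] units [ 0.021 -0.005  0.056] F [-0.5 -0.5  0.5] grip 0.302 t 6.45
```

View pics/s2.png

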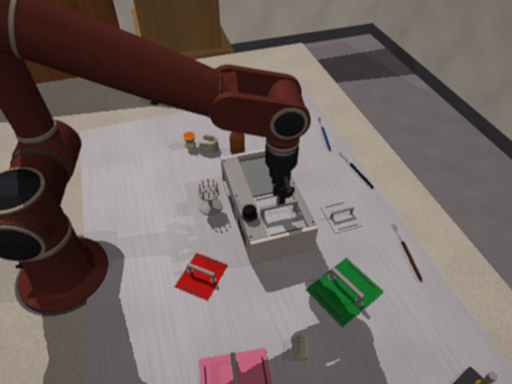

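View pics/w2.png

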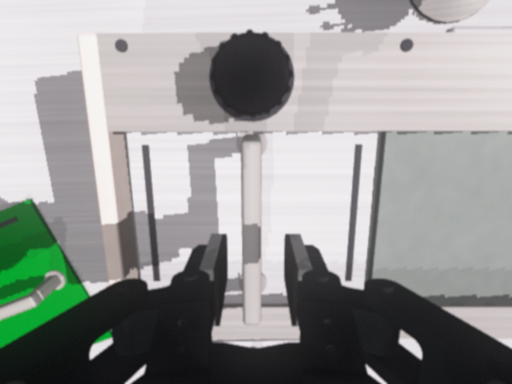

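```bash
python3 -m crank '[{"angular":[0,0,0],"delta_pos":[0,0,0],"gripper":0},{"angular":[0,0,0],"delta_pos":[0,0,0],"gripper":0},{"angular":[0,0,0],"delta_pos":[0,0,0],"gripper":0},{"angular":[0,0,0],"delta_pos":[0,0,0],"gripper":0}]'
python3 -m crank '[{"angular":[0,0,0],"delta_pos":[0,0,-0.04],"gripper":0},{"angular":[0,0,0],"delta_pos":[0,0,0],"gripper":0}]'
python3 -m crank '[{"angular":[0,0,0],"delta_pos":[0,0,-0.04],"gripper":0},{"angular":[0,0,0],"delta_pos":[0,0,0],"gripper":0}]'
python3 -m crank '[{"angular":[0,0,0],"delta_pos":[0,0,-0.04],"gripper":0},{"angular":[0,0,0],"delta_pos":[0,0,0],"gripper":0}]'
```

```text
time: 7.05
tool_pos: [0.5542, -0.0452, 0.1114]
tool_rot: [-0.0, 0.015, 1.0, 0.0]
contact_force: [1.1, -0.0, -0.1]
gripper_width: -0.001
time: 7.3
tool_pos: [0.5543, -0.0452, 0.1127]
tool_rot: [0.0, 0.015, 1.0, -0.0]
contact_force: [0.2, 0.3, 0.1]
gripper_width: 0.001
time: 7.55
tool_pos: [0.5543, -0.0452, 0.114]
tool_rot: [0.0, 0.015, 1.0, -0.0]
contact_force: [-0.1, -1.0, -1.0]
gripper_width: -0.003
time: 7.8
tool_pos: [0.5543, -0.0452, 0.1152]
tool_rot: [0.0, 0.015, 1.0, -0.0]
contact_force: [0.1, -0.9, -0.2]
gripper_width: 0.002
```

```bash
python3 -c "
from h import *
im=save('wrist','w3')
im=save('side','s3'); cv2.imwrite('pics/s3z.png',cv2.resize(im[130:270,200:340,::-1],None,fx=5,fy=5))"
```

```text
(no output)
```

View pics/w3.png

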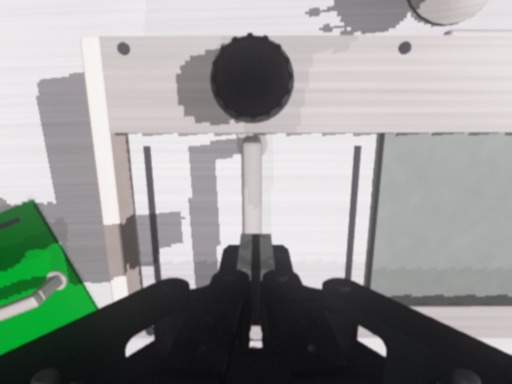

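View pics/s3z.png

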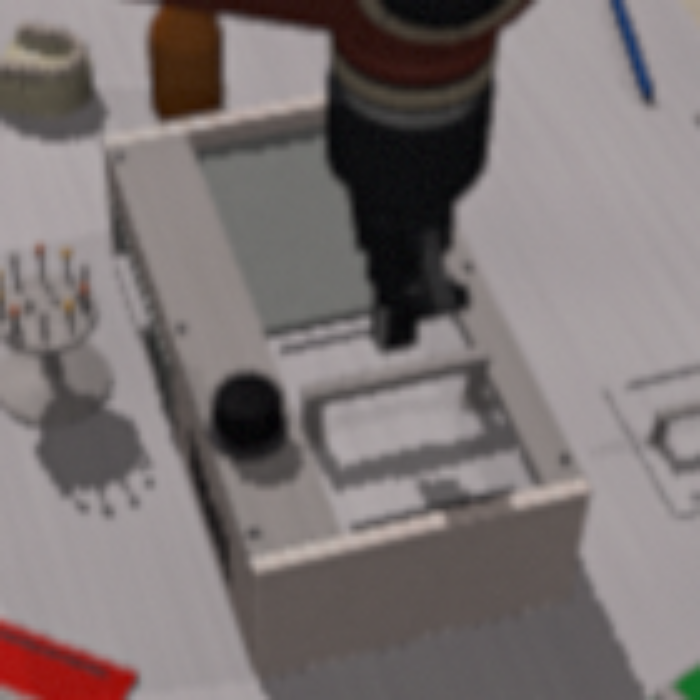

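```bash
python3 - <<'E'
from h import *
s=state();print(s["tool_pos"])
for z in (-40,-20,0,17): 
    X=s["tool_pos"]+[0,0,-z/1000]; print(z,proj("wrist",[X],s),proj("side",[X]),proj("top",[X]))
print(proj("side",[c2w([0,-76,113]),c2w([-50,-76,118]),c2w([50,-76,118]),c2w([-78.5,-76,125])]))
print(proj("wrist",[c2w([0,-76,113]),c2w([-50,-76,118]),c2w([50,-76,118]),c2w([-78.5,-76,125]),c2w([-100,-162,97])],s))
im=save("top","t3"); cv2.imwrite('pics/t3z.png',cv2.resize(im[145:240,180:330,::-1],None,fx=5,fy=5))
E
```

```text
[ 0.55424424 -0.04518416  0.11503514]
-40 [[255.96426251 274.82128124]] [[278.56421636 193.48102844]] [[281.97165733 179.14779399]]
-20 [[255.87300126 253.66903433]] [[278.20113973 198.82077373]] [[281.60480945 180.96094334]]
0 [[255.80182631 237.17232535]] [[277.84839338 204.00859227]] [[281.25055138 182.71186743]]
17 [[255.75259091 225.7606981 ]] [[277.55635579 208.30357086]] [[280.95885363 184.15358652]]
[[277.67632686 204.30680114]
 [259.08553464 207.24069451]
 [296.06268498 198.89903136]
 [248.23997499 207.87907076]]
[[257.35119934 235.52005953]
 [257.22222786 139.87739386]
 [257.57277483 324.68121792]
 [257.1875615   74.40560481]
 [ 81.62244457  33.45146906]]
```

View pics/t3z.png

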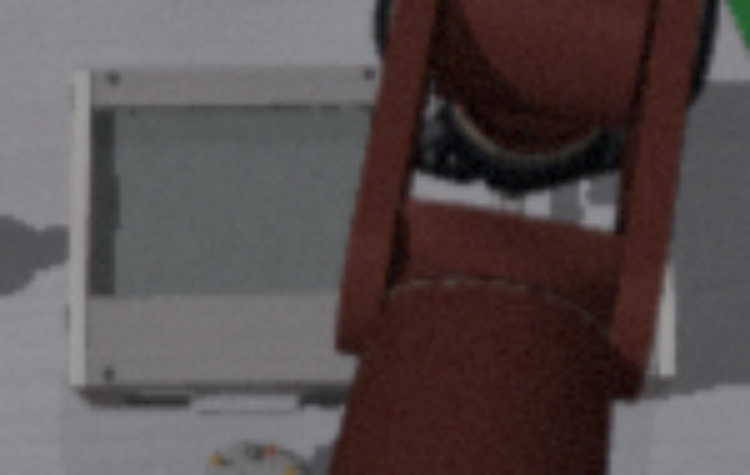

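```bash
python3 -m crank '[{"angular":[0,0,0],"delta_pos":[0,0,0],"gripper":0.4},{"angular":[0,0,0],"delta_pos":[0,0,0],"gripper":0.4},{"angular":[0,0,0],"delta_pos":[0,0,0.4],"gripper":0.4},{"angular":[0,0,0],"delta_pos":[0,0,0.4],"gripper":0.4},{"angular":[0,0,0],"delta_pos":[0,0,0],"gripper":0.4}]'
python3 -c "
from h import *
im=save('wrist','w4')
im=save('side','s4'); cv2.imwrite('pics/s4z.png',cv2.resize(im[130:270,200:340,::-1],None,fx=5,fy=5))"
```

```text
time: 8.57
tool_pos: [0.5527, -0.0449, 0.0887]
tool_rot: [-0.002, 0.015, 1.0, 0.0]
contact_force: [-0.6, -0.4, -0.5]
gripper_width: 0.4
```

View pics/w4.png

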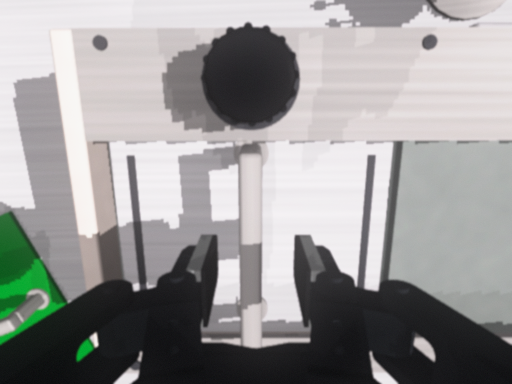

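View pics/s4z.png

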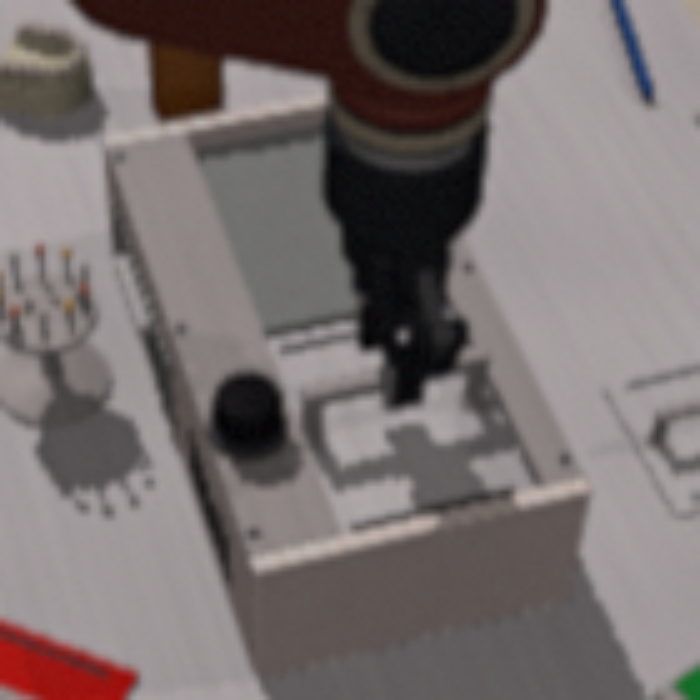

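```bash
python3 -m crank '[{"angular":[0,0,0],"delta_pos":[0,-0.05,0.25],"gripper":0.4},{"angular":[0,0,0],"delta_pos":[0,-0.05,0.25],"gripper":0.4},{"angular":[0,0,0],"delta_pos":[0,0,0],"gripper":0.3}]'
python3 -c "
from h import *
im=save('wrist','w5')
im=save('side','s5'); cv2.imwrite('pics/s5z.png',cv2.resize(im[130:270,200:340,::-1],None,fx=5,fy=5))"
```

```text
time: 9.05
tool_pos: [0.5534, -0.0482, 0.0749]
tool_rot: [-0.001, 0.015, 1.0, 0.0]
contact_force: [-0.2, 0.1, -0.1]
gripper_width: 0.301
```

View pics/w5.png

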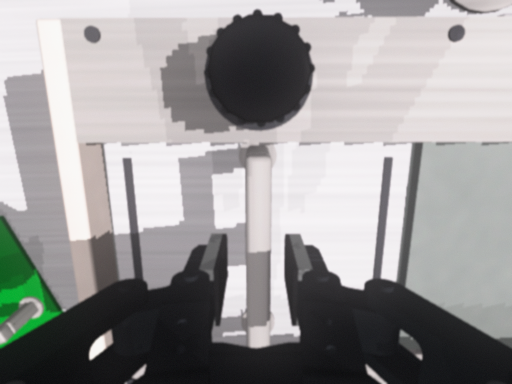

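View pics/s5z.png

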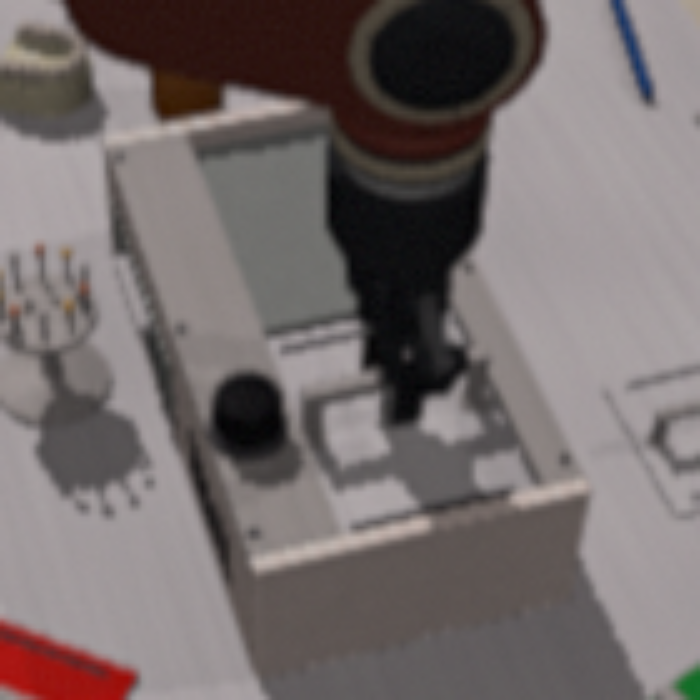

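```bash
python3 -m crank '[{"angular":[0,0,0],"delta_pos":[0,0.03,0.2],"gripper":0.3},{"angular":[0,0,0],"delta_pos":[0,0,0],"gripper":0},{"angular":[0,0,0],"delta_pos":[0,0,0],"gripper":0},{"angular":[0,0,0],"delta_pos":[0,0,0],"gripper":0},{"angular":[0,0,0],"delta_pos":[0,0,0],"gripper":0}]'
python3 -m crank '[{"angular":[0,0,0],"delta_pos":[0,0,-0.03],"gripper":0},{"angular":[0,0,0],"delta_pos":[0,0,0],"gripper":0}]'
python3 -m crank '[{"angular":[0,0,0],"delta_pos":[0,0,-0.04],"gripper":0},{"angular":[0,0,0],"delta_pos":[0,0,0],"gripper":0}]'
```

```text
time: 9.78
tool_pos: [0.5538, -0.0472, 0.0695]
tool_rot: [-0.0, 0.015, 1.0, 0.0]
contact_force: [0.4, -0.5, -4.4]
gripper_width: 0.102
time: 10.02
tool_pos: [0.5538, -0.0472, 0.0705]
tool_rot: [-0.0, 0.015, 1.0, 0.0]
contact_force: [0.2, 0.3, -5.0]
gripper_width: 0.107
time: 10.28
tool_pos: [0.5542, -0.0473, 0.0722]
tool_rot: [0.0, 0.015, 1.0, -0.0]
contact_force: [-0.8, -0.2, -5.2]
gripper_width: 0.103
```

```bash
python3 -m crank '[{"angular":[0,0,0],"delta_pos":[0,0,-0.03],"gripper":0},{"angular":[0,0,0],"delta_pos":[0,0,0],"gripper":0}]'
```

```text
time: 10.52
tool_pos: [0.5542, -0.0473, 0.0731]
tool_rot: [0.0, 0.015, 1.0, -0.0]
contact_force: [0.2, 0.3, -4.8]
gripper_width: 0.102
```

```bash
python3 -m crank '[{"angular":[0,0,0],"delta_pos":[0,0,-0.03],"gripper":0},{"angular":[0,0,0],"delta_pos":[0,0,0],"gripper":0}]'
```

```text
time: 10.78
tool_pos: [0.5542, -0.0473, 0.074]
tool_rot: [0.0, 0.015, 1.0, -0.0]
contact_force: [0.1, -0.6, -4.6]
gripper_width: 0.1
```

```bash
python3 -m crank '[{"angular":[0,0,0],"delta_pos":[0,0,-0.07],"gripper":0},{"angular":[0,0,0],"delta_pos":[0,0,-0.07],"gripper":0},{"angular":[0,0,0],"delta_pos":[0,0,-0.04],"gripper":0},{"angular":[0,0,0],"delta_pos":[0,0,0],"gripper":0}]'
python3 -c "
from h import *
go(c2w([0,76,80.5]),np.pi/2-.028)
im=save('side','s6'); cv2.imwrite('pics/s6z.png',cv2.resize(im[130:270,200:340,::-1],None,fx=5,fy=5))"
```

```text
time: 11.28
tool_pos: [0.5543, -0.0473, 0.0795]
tool_rot: [0.0, 0.015, 1.0, -0.0]
contact_force: [1.4, 0.6, -4.2]
gripper_width: 0.106
tcp [ 0.5543 -0.0473  0.0795] yaw_y 88.26 tilt [ 3.e-04 -1.e-04 -1.e+00] turn(5deg) -0.027 shift mm [  0.2 154.9  -1. ] units [ 0.006  5.164 -0.033] F [ 1.4  0.6 -4.2] grip 0.106 t 11.275
```

View pics/s6z.png

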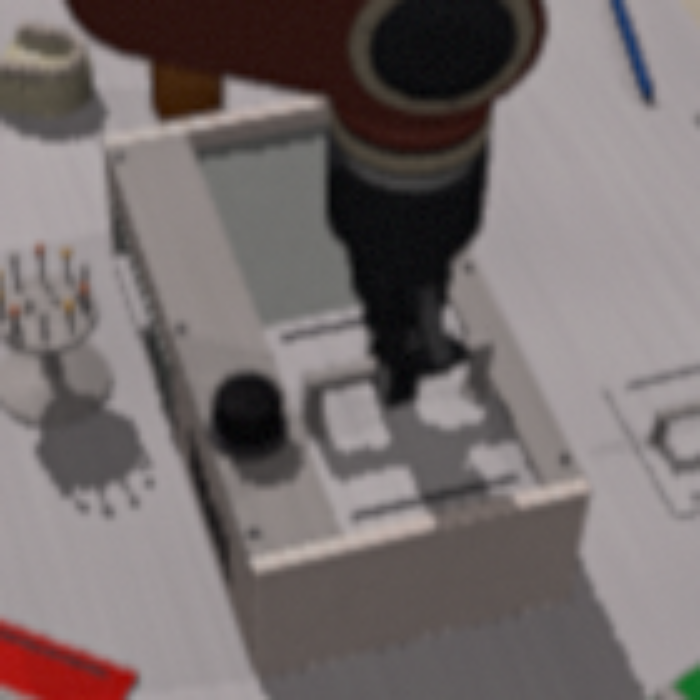

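```bash
python3 -m crank '[{"angular":[0,0,0],"delta_pos":[0,0.1,-0.02],"gripper":0},{"angular":[0,0,0],"delta_pos":[0,0.3,-0.02],"gripper":0}]'
```

```text
time: 11.58
tool_pos: [0.5545, -0.0351, 0.0805]
tool_rot: [-0.0, 0.016, 1.0, 0.0]
contact_force: [0.3, -0.8, -4.3]
gripper_width: 0.106
```

```bash
python3 -m crank '[{"angular":[0,0,0],"delta_pos":[0,0.4,0],"gripper":0},{"angular":[0,0,0],"delta_pos":[0,0.4,0],"gripper":0}]'
```

```text
time: 11.82
tool_pos: [0.5552, -0.0102, 0.0805]
tool_rot: [-0.0, 0.015, 1.0, 0.0]
contact_force: [0.2, -0.2, -4.5]
gripper_width: 0.105
```

```bash
python3 -m crank '[{"angular":[0,0,0],"delta_pos":[0,0.4,0],"gripper":0},{"angular":[0,0,0],"delta_pos":[0,0.4,0],"gripper":0},{"angular":[0,0,0],"delta_pos":[0,0.4,0],"gripper":0},{"angular":[0,0,0],"delta_pos":[0,0.4,0],"gripper":0},{"angular":[0,0,0],"delta_pos":[0,0.4,0],"gripper":0}]'
python3 -m crank '[{"angular":[0,0,0],"delta_pos":[0,0.4,0],"gripper":0},{"angular":[0,0,0],"delta_pos":[0,0.4,0],"gripper":0},{"angular":[0,0,0],"delta_pos":[0,0.4,0],"gripper":0},{"angular":[0,0,0],"delta_pos":[0,0.4,0],"gripper":0},{"angular":[0,0,0],"delta_pos":[0,0,0],"gripper":0}]'
python3 -c "
from h import *
go(c2w([0,76,80.5]),np.pi/2-.028)
im=save('side','s7'); cv2.imwrite('pics/s7z.png',cv2.resize(im[130:270,200:340,::-1],None,fx=5,fy=5))"
```

```text
time: 12.45
tool_pos: [0.5571, 0.0495, 0.0805]
tool_rot: [-0.0, 0.015, 1.0, -0.0]
contact_force: [-0.3, -0.9, -4.8]
gripper_width: 0.107
time: 13.08
tool_pos: [0.5585, 0.0975, 0.0805]
tool_rot: [-0.0, 0.015, 1.0, -0.0]
contact_force: [-0.2, 0.3, -5.7]
gripper_width: 0.1
tcp [0.5585 0.0975 0.0805] yaw_y 88.33 tilt [-0.e+00 -1.e-04 -1.e+00] turn(5deg) -0.012 shift mm [ 0.4 10.1 -0. ] units [ 0.012  0.336 -0.   ] F [-0.2  0.3 -5.7] grip 0.1 t 13.075
```

View pics/s7z.png

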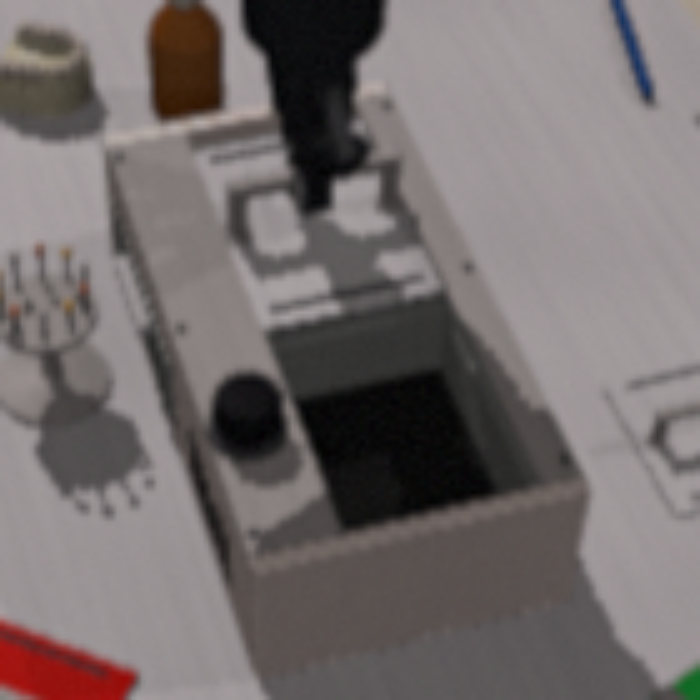

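```bash
python3 -m crank '[{"angular":[0,0,0],"delta_pos":[0,0.15,0],"gripper":0},{"angular":[0,0,0],"delta_pos":[0,0,0.07],"gripper":0},{"angular":[0,0,0],"delta_pos":[0,0,0],"gripper":0}]'
python3 -m crank '[{"angular":[0,0,0],"delta_pos":[0,0,0.03],"gripper":0},{"angular":[0,0,0],"delta_pos":[0,0,0],"gripper":0}]'
```

```text
time: 13.5
tool_pos: [0.5584, 0.1009, 0.078]
tool_rot: [-0.0, 0.015, 1.0, -0.0]
contact_force: [-0.5, 0.1, -4.4]
gripper_width: 0.106
time: 13.75
tool_pos: [0.5587, 0.101, 0.0775]
tool_rot: [0.0, 0.015, 1.0, -0.0]
contact_force: [0.9, -0.1, -4.8]
gripper_width: 0.104
```

```bash
python3 -m crank '[{"angular":[0,0,0],"delta_pos":[0,0,0.03],"gripper":0},{"angular":[0,0,0],"delta_pos":[0,0,0],"gripper":0}]'
python3 -m crank '[{"angular":[0,0,0],"delta_pos":[0,0,0.02],"gripper":0},{"angular":[0,0,0],"delta_pos":[0,0,0],"gripper":0}]'
```

```text
time: 14.0
tool_pos: [0.5587, 0.101, 0.0775]
tool_rot: [-0.0, 0.015, 1.0, -0.0]
contact_force: [-4.2, -0.9, 2.5]
gripper_width: 0.098
time: 14.25
tool_pos: [0.5587, 0.101, 0.0774]
tool_rot: [-0.0, 0.015, 1.0, -0.0]
contact_force: [-6.3, -1.4, 6.3]
gripper_width: 0.105
```

```bash
python3 -m crank '[{"angular":[0,0,0],"delta_pos":[0,0,0],"gripper":0.4},{"angular":[0,0,0],"delta_pos":[0,0,0],"gripper":0.4},{"angular":[0,0,0],"delta_pos":[0,0,-0.6],"gripper":0.4},{"angular":[0,0,0],"delta_pos":[0,0,-1],"gripper":0.6},{"angular":[0,0,0],"delta_pos":[0,0,-1],"gripper":1},{"angular":[0,0,0],"delta_pos":[0,0,-1],"gripper":1},{"angular":[0,0,1],"delta_pos":[0,0,-0.8],"gripper":1},{"angular":[0,0,1],"delta_pos":[0,0,0],"gripper":1},{"angular":[0,0,1],"delta_pos":[0,0,0],"gripper":1},{"angular":[0,0,1],"delta_pos":[0,0,0],"gripper":1},{"angular":[0,0,1],"delta_pos":[0,0,0],"gripper":1},{"angular":[0,0,1],"delta_pos":[0,0,0],"gripper":1}]'
python3 -c "
from h import *
go([.465,.347,.19],np.radians(57.5))
im=save('side','s8')
im=save('wrist','w8')"
```

```text
time: 15.75
tool_pos: [0.5592, 0.1012, 0.2096]
tool_rot: [0.001, 0.275, 0.961, 0.0]
contact_force: [0.5, 0.3, 0.6]
gripper_width: 1.0
tcp [0.5592 0.1012 0.2096] yaw_y 58.1 tilt [ 2.1e-03  1.0e-04 -1.0e+00] turn(5deg) 0.12 shift mm [211.5 156.7  19.5] units [7.05  5.222 0.649] F [0.5 0.3 0.6] grip 1.0 t 15.75
```

View pics/s8.png

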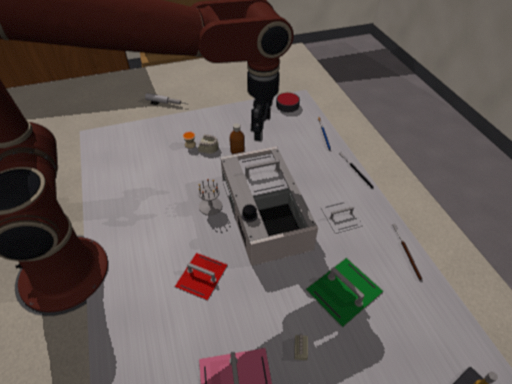

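View pics/w8.png

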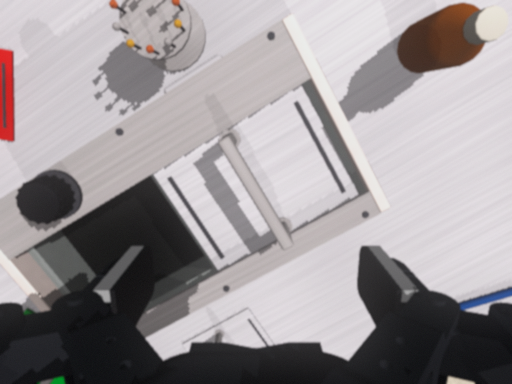

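```bash
python3 -m crank '[{"angular":[0,0,0.1],"delta_pos":[0.78,0.58,0],"gripper":1},{"angular":[0,0,0],"delta_pos":[0.78,0.58,0],"gripper":1},{"angular":[0,0,0],"delta_pos":[0.78,0.58,0],"gripper":1},{"angular":[0,0,0],"delta_pos":[0.78,0.58,0],"gripper":1},{"angular":[0,0,0],"delta_pos":[0.78,0.58,0],"gripper":1},{"angular":[0,0,0],"delta_pos":[0.78,0.58,0],"gripper":1},{"angular":[0,0,0],"delta_pos":[0.78,0.58,0],"gripper":1},{"angular":[0,0,0],"delta_pos":[0.78,0.58,0],"gripper":1},{"angular":[0,0,0],"delta_pos":[0.78,0.58,0],"gripper":1},{"angular":[0,0,0],"delta_pos":[0,0,0],"gripper":1}]'
python3 -c "
from h import *
go([.465,.347,.19],np.radians(57.5))
im=save('wrist','w9'); cv2.imwrite('pics/w9z.png',cv2.resize(im[80:260,160:350,::-1],None,fx=4,fy=4,interpolation=cv2.INTER_CUBIC))
for n in ('cast','bottle','wax_cup'): print(n,[(d['pixel'],d['conf'],ray('wrist',d['pixel'],0)) for d in landmark_of('wrist',n)])"
```

```text
time: 17.1
tool_pos: [0.4634, 0.3473, 0.2089]
tool_rot: [0.0, 0.276, 0.961, 0.0]
contact_force: [-0.9, 0.0, -0.0]
gripper_width: 0.997
tcp [0.4634 0.3473 0.2089] yaw_y 57.99 tilt [ 1.e-03  7.e-04 -1.e+00] turn(5deg) 0.098 shift mm [-1.5  0.6 18.9] units [-0.05  0.02  0.63] F [-0.9  0.  -0. ] grip 0.997 t 17.1
cast [([258.4, 159.2], 0.7, array([0.45948184, 0.35187835, 0.        ]))]
bottle [([267.7, 234.9], 0.69, array([0.54090619, 0.31328588, 0.        ]))]
wax_cup [([257.0, 95.4], 0.73, array([0.40176832, 0.38601668, 0.        ]))]
```

View pics/w9.png

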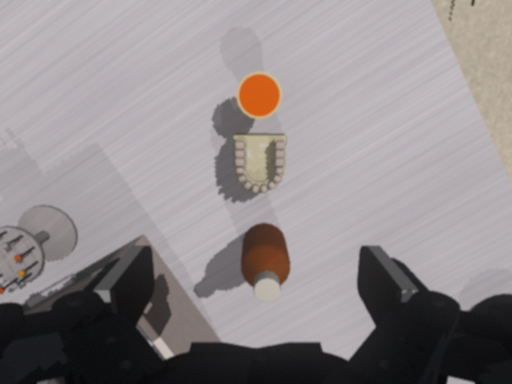

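View pics/w9z.png

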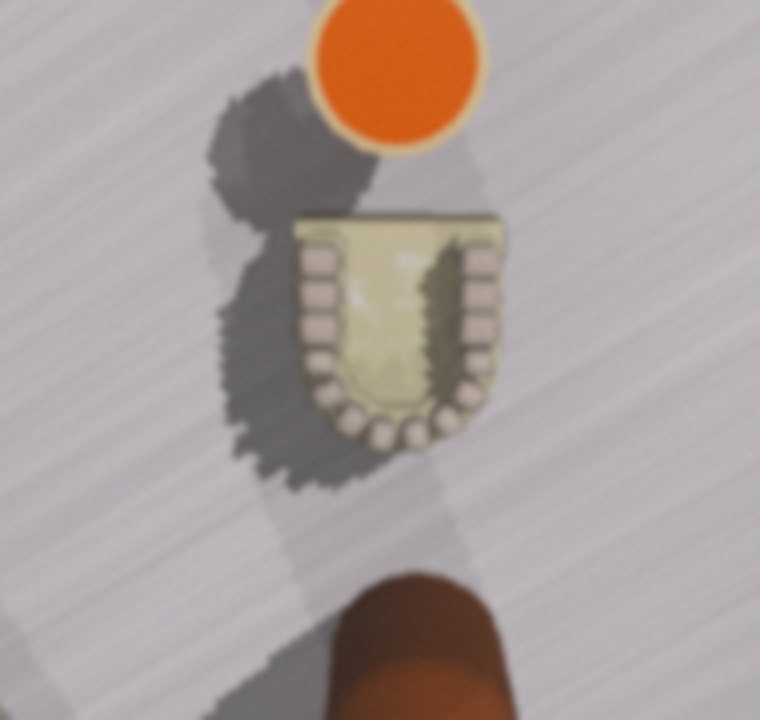

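```bash
python3 - <<'E'
from h import *
a=ray('wrist',(233.4,134.6),.024);b=ray('wrist',(284.6,133.9),.024)
print(a,b,np.linalg.norm(a-b)); d=(b-a)[:2]; print(np.degrees(np.arctan2(d[1],d[0])))
n=np.array([d[1],-d[0]])/np.linalg.norm(d); m=(a+b)[:2]/2
o=m+n*.030; g=m+n*.019; print("origin",o,"grasp",g)
go([g[0],g[1],.07],np.arctan2(d[1],d[0]))
E
```

```text
[0.42158813 0.34514572 0.024     ] [0.44867195 0.3892642  0.024     ] 0.051768465167574766
58.45472155507515
origin [0.46069685 0.35150979] grasp [0.45132235 0.35726469]
tcp [0.4643 0.3452 0.2083] yaw_y 57.74 tilt [ 5.e-04 -1.e-04 -1.e+00] turn(5deg) -0.143 shift mm [ 17.5   3.5 138.3] units [0.582 0.116 4.611] F [ 0.9  0.2 -0.5] grip 1.001 t 17.3
```

```bash
python3 -m crank '[{"angular":[0,0,-0.06],"delta_pos":[0.5,0.1,0.8],"gripper":1},{"angular":[0,0,0],"delta_pos":[0,0,1],"gripper":1},{"angular":[0,0,0],"delta_pos":[0,0,1],"gripper":1},{"angular":[0,0,0],"delta_pos":[0,0,1],"gripper":1},{"angular":[0,0,0],"delta_pos":[0,0,1],"gripper":1},{"angular":[0,0,0],"delta_pos":[0,0,1],"gripper":1},{"angular":[0,0,0],"delta_pos":[0,0,0.6],"gripper":1},{"angular":[0,0,0],"delta_pos":[0,0,0],"gripper":0.85},{"angular":[0,0,0],"delta_pos":[0,0,0],"gripper":0.85}]'
python3 -c "
from h import *
im=save('wrist','w10')
im=save('side','s10'); cv2.imwrite('pics/s10z.png',cv2.resize(im[60:200,140:280,::-1],None,fx=5,fy=5))"
```

```text
time: 18.42
tool_pos: [0.4538, 0.3568, 0.0174]
tool_rot: [0.001, 0.275, 0.961, 0.001]
contact_force: [-0.0, -0.1, 1.2]
gripper_width: 0.853
```

View pics/w10.png

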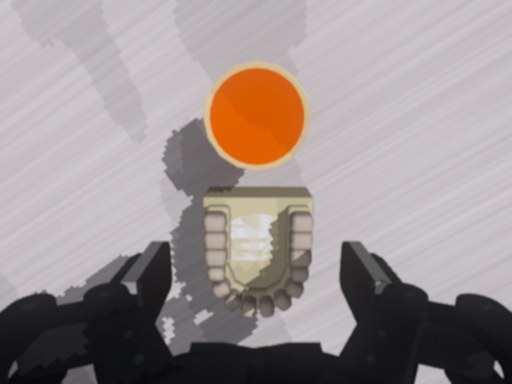

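View pics/s10z.png

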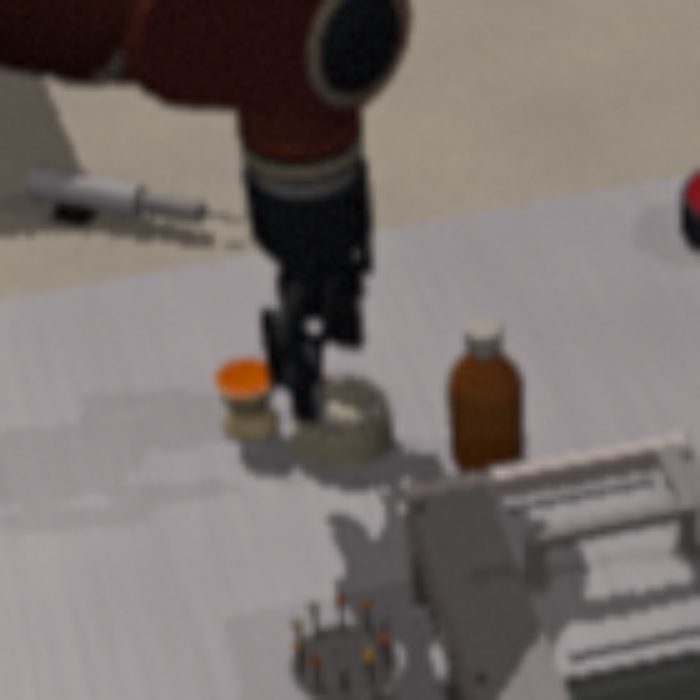

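```bash
python3 -m crank '[{"angular":[0,0,0],"delta_pos":[0,0,0.6],"gripper":0.85},{"angular":[0,0,0],"delta_pos":[0,0,0.4],"gripper":0.85},{"angular":[0,0,0],"delta_pos":[0,0,0.2],"gripper":0.85},{"angular":[0,0,0],"delta_pos":[0,0,0],"gripper":0.85}]'
python3 -c "
from h import *
im=save('wrist','w11')
im=save('side','s11'); cv2.imwrite('pics/s11z.png',cv2.resize(im[60:200,140:280,::-1],None,fx=5,fy=5))"
```

```text
time: 19.02
tool_pos: [0.452, 0.356, -0.0211]
tool_rot: [-0.001, 0.275, 0.961, -0.001]
contact_force: [0.3, 0.7, 0.2]
gripper_width: 0.853
```

View pics/w11.png

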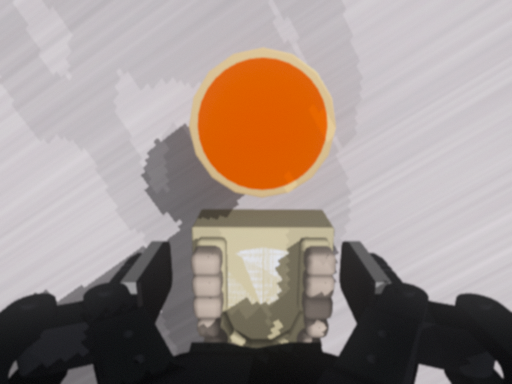

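View pics/s11z.png

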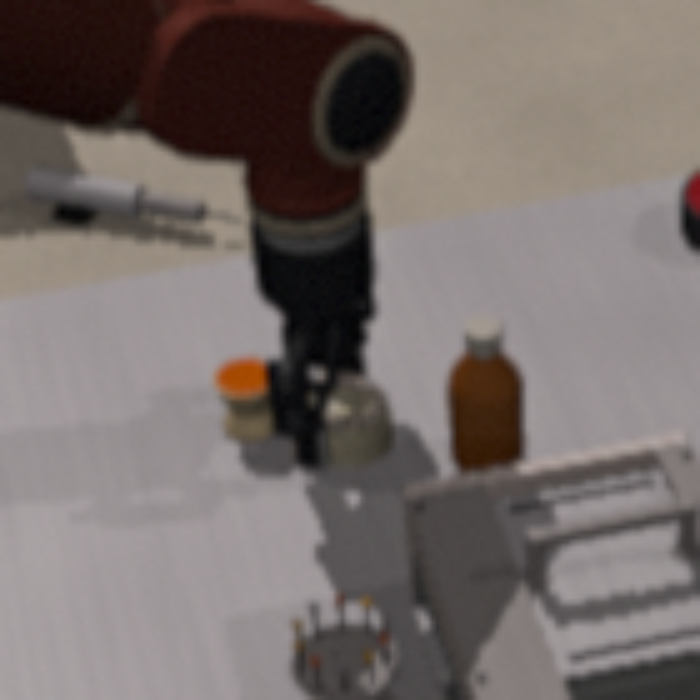

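```bash
python3 -m crank '[{"angular":[0,0,0],"delta_pos":[0,0.08,0],"gripper":0.8},{"angular":[0,0,0],"delta_pos":[0,0,0],"gripper":0.5},{"angular":[0,0,0],"delta_pos":[0,0,0],"gripper":0.5},{"angular":[0,0,0],"delta_pos":[0,0,0],"gripper":0.5},{"angular":[0,0,0],"delta_pos":[0,0,0],"gripper":0.5}]'
```

```text
time: 19.75
tool_pos: [0.4549, 0.359, -0.019]
tool_rot: [0.001, 0.275, 0.961, 0.001]
contact_force: [0.6, 0.8, 5.9]
gripper_width: 0.622
```

```bash
python3 -m crank '[{"angular":[0,0,0],"delta_pos":[0,0,-0.2],"gripper":0.5},{"angular":[0,0,0],"delta_pos":[0,0,-0.5],"gripper":0.5},{"angular":[0,0,0],"delta_pos":[0,0,-0.8],"gripper":0.5},{"angular":[0,0,0],"delta_pos":[0,0,-0.9],"gripper":0.5},{"angular":[0,0,0],"delta_pos":[0,0,-0.9],"gripper":0.5},{"angular":[0,0,0],"delta_pos":[0,0,-0.9],"gripper":0.5},{"angular":[0,0,0],"delta_pos":[0,0,-0.9],"gripper":0.5},{"angular":[0,0,0],"delta_pos":[0,0,-0.9],"gripper":0.5}]'
python3 -c "
from h import *
go(c2w([8,-74,140]),np.pi/2-.028)
im=save('wrist','w12')
im=save('side','s12')"
```

```text
time: 20.75
tool_pos: [0.4536, 0.3581, 0.1612]
tool_rot: [-0.0, 0.275, 0.961, -0.0]
contact_force: [-0.1, 0.8, 0.5]
gripper_width: 0.616
tcp [0.4536 0.3581 0.1612] yaw_y 58.06 tilt [-3.e-04 -2.e-04 -1.e+00] turn(5deg) -6.067 shift mm [-119.8 -397.5   21.3] units [ -3.994 -13.251   0.71 ] F [-0.1  0.8  0.5] grip 0.616 t 20.75
```

View pics/w12.png

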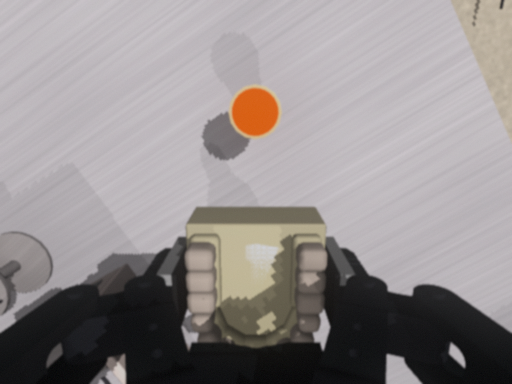

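View pics/s12.png

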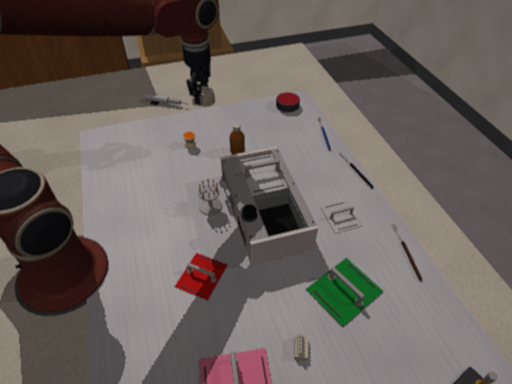

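```bash
python3 -m crank '[{"angular":[0,0,-1],"delta_pos":[0,0,0],"gripper":0.5},{"angular":[0,0,-1],"delta_pos":[0,0,0],"gripper":0.5},{"angular":[0,0,-1],"delta_pos":[0,0,0],"gripper":0.5},{"angular":[0,0,-1],"delta_pos":[0,0,0],"gripper":0.5},{"angular":[0,0,-1],"delta_pos":[0,0,0],"gripper":0.5},{"angular":[0,0,-1],"delta_pos":[0,0,0],"gripper":0.5},{"angular":[0,0,-0.06],"delta_pos":[0,0,0],"gripper":0.5}]'
python3 -c "
from h import *
go(c2w([0,-76,160]),np.pi/2-.028)"
```

```text
time: 21.72
tool_pos: [0.4533, 0.358, 0.1586]
tool_rot: [-0.001, 0.015, 1.0, -0.001]
contact_force: [0.8, -0.5, -2.6]
gripper_width: 0.617
tcp [0.4533 0.358  0.1586] yaw_y 88.32 tilt [-0.0018 -0.0011 -1.    ] turn(5deg) -0.016 shift mm [-112.1 -399.4   -1.1] units [ -3.737 -13.312  -0.037] F [ 0.8 -0.5 -2.6] grip 0.617 t 21.725
```

```bash
python3 -m crank '[{"angular":[0,0,0],"delta_pos":[-0.21,-0.74,-0.04],"gripper":0.5},{"angular":[0,0,0],"delta_pos":[-0.21,-0.74,-0.04],"gripper":0.5},{"angular":[0,0,0],"delta_pos":[-0.21,-0.74,0],"gripper":0.5},{"angular":[0,0,0],"delta_pos":[-0.21,-0.74,0],"gripper":0.5},{"angular":[0,0,0],"delta_pos":[-0.21,-0.74,0],"gripper":0.5},{"angular":[0,0,0],"delta_pos":[-0.21,-0.74,0],"gripper":0.5},{"angular":[0,0,0],"delta_pos":[-0.21,-0.74,0],"gripper":0.5},{"angular":[0,0,0],"delta_pos":[-0.21,-0.74,0],"gripper":0.5},{"angular":[0,0,0],"delta_pos":[-0.21,-0.74,0],"gripper":0.5},{"angular":[0,0,0],"delta_pos":[-0.21,-0.74,0],"gripper":0.5},{"angular":[0,0,0],"delta_pos":[-0.21,-0.74,0],"gripper":0.5},{"angular":[0,0,0],"delta_pos":[-0.21,-0.74,0],"gripper":0.5}]'
python3 -m crank '[{"angular":[0,0,0],"delta_pos":[-0.21,-0.74,0],"gripper":0.5},{"angular":[0,0,0],"delta_pos":[-0.21,-0.74,0],"gripper":0.5},{"angular":[0,0,0],"delta_pos":[-0.21,-0.74,0],"gripper":0.5},{"angular":[0,0,0],"delta_pos":[-0.21,-0.74,0],"gripper":0.5},{"angular":[0,0,0],"delta_pos":[-0.21,-0.74,0],"gripper":0.5},{"angular":[0,0,0],"delta_pos":[-0.15,-0.74,0],"gripper":0.5},{"angular":[0,0,0],"delta_pos":[0,0,0],"gripper":0.5}]'
python3 -c "
from h import *
go(c2w([0,-76,160]),np.pi/2-.028)
save('side','s13');save('wrist','w13')"
```

```text
time: 23.22
tool_pos: [0.5216, 0.0892, 0.1616]
tool_rot: [-0.001, 0.015, 1.0, -0.0]
contact_force: [0.2, 0.6, -1.3]
gripper_width: 0.616
time: 24.1
tool_pos: [0.5538, -0.0452, 0.1617]
tool_rot: [-0.001, 0.016, 1.0, 0.0]
contact_force: [-1.1, -0.0, -1.7]
gripper_width: 0.617
tcp [ 0.5538 -0.0452  0.1617] yaw_y 88.18 tilt [-1.1e-03  2.0e-04 -1.0e+00] turn(5deg) -0.044 shift mm [-0.3  0.8  1.7] units [-0.01   0.027  0.057] F [-1.1 -0.  -1.7] grip 0.617 t 24.1
```

View pics/w13.png

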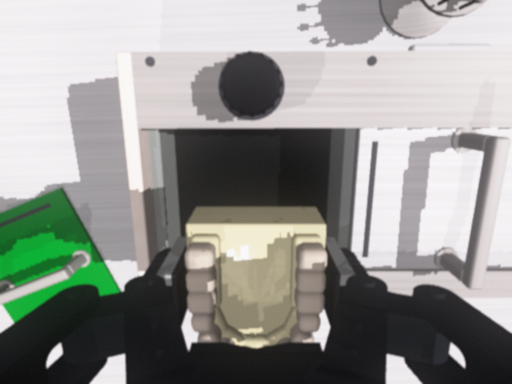

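View pics/s13.png

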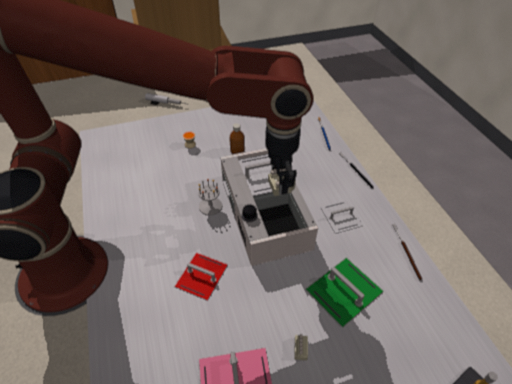

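```bash
python3 -m crank '[{"angular":[0,0,0],"delta_pos":[0,0,0.8],"gripper":0.5},{"angular":[0,0,0],"delta_pos":[0,0,0.8],"gripper":0.5},{"angular":[0,0,0],"delta_pos":[0,0,0.8],"gripper":0.5},{"angular":[0,0,0],"delta_pos":[0,0,0.6],"gripper":0.5},{"angular":[0,0,0],"delta_pos":[0,0,0.5],"gripper":0.5},{"angular":[0,0,0],"delta_pos":[0,0,0.5],"gripper":0.5},{"angular":[0,0,0],"delta_pos":[0,0,0],"gripper":0.5}]'
python3 -c "
from h import *
go(c2w([0,-76,8]),np.pi/2-.028)
save('wrist','w14')
im=save('side','s14'); cv2.imwrite('pics/s14z.png',cv2.resize(im[130:270,200:340,::-1],None,fx=5,fy=5))"
```

```text
time: 25.08
tool_pos: [0.5531, -0.0439, 0.041]
tool_rot: [-0.001, 0.014, 1.0, 0.0]
contact_force: [-0.1, -0.8, -1.0]
gripper_width: 0.618
tcp [ 0.5531 -0.0439  0.041 ] yaw_y 88.36 tilt [-2.6e-03  6.0e-04 -1.0e+00] turn(5deg) -0.008 shift mm [-1.1 -0.4 33. ] units [-0.038 -0.015  1.099] F [-0.1 -0.8 -1. ] grip 0.618 t 25.075
```

View pics/w14.png

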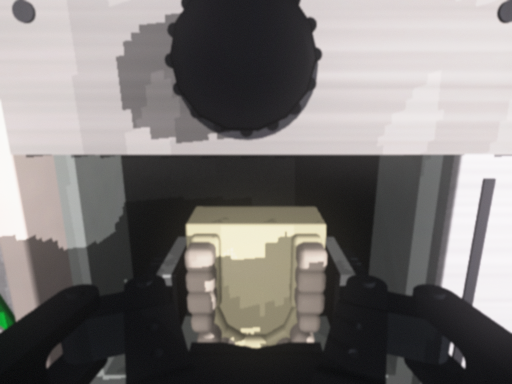

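View pics/s14z.png

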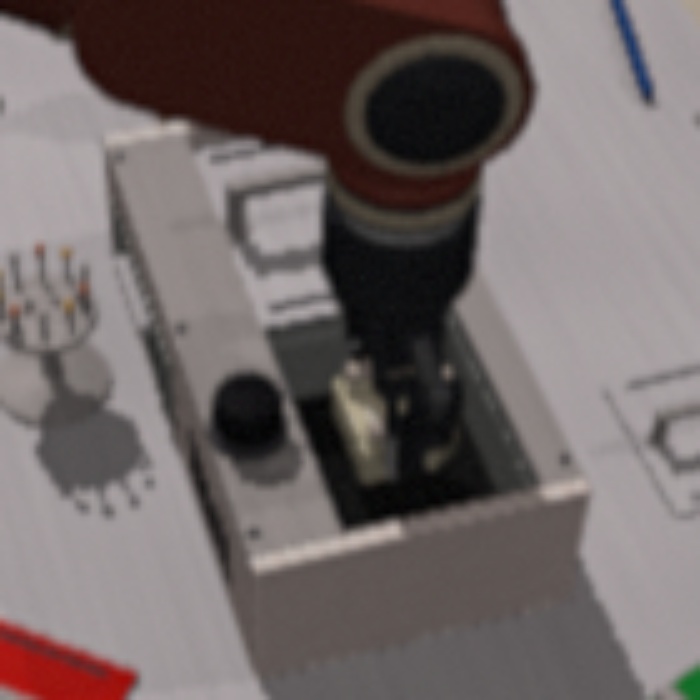

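```bash
python3 -m crank '[{"angular":[0,0,0],"delta_pos":[0,0,0.4],"gripper":0.5},{"angular":[0,0,0],"delta_pos":[0,0,0.3],"gripper":0.5},{"angular":[0,0,0],"delta_pos":[0,0,0.15],"gripper":0.5},{"angular":[0,0,0],"delta_pos":[0,0,0],"gripper":0.5}]'
python3 -m crank '[{"angular":[0,0,0],"delta_pos":[0,0,0.05],"gripper":0.5},{"angular":[0,0,0],"delta_pos":[0,0,0],"gripper":0.5}]'
python3 -m crank '[{"angular":[0,0,0],"delta_pos":[0,0,0.05],"gripper":0.5},{"angular":[0,0,0],"delta_pos":[0,0,0],"gripper":0.5}]'
```

```text
time: 25.68
tool_pos: [0.5536, -0.0441, 0.0162]
tool_rot: [-0.001, 0.014, 1.0, 0.0]
contact_force: [-0.1, -0.4, -0.9]
gripper_width: 0.618
time: 25.92
tool_pos: [0.5543, -0.0442, 0.0156]
tool_rot: [0.0, 0.014, 1.0, -0.0]
contact_force: [-1.8, 0.2, -1.3]
gripper_width: 0.616
time: 26.18
tool_pos: [0.5541, -0.0442, 0.0139]
tool_rot: [-0.0, 0.014, 1.0, -0.0]
contact_force: [0.0, 0.0, -1.7]
gripper_width: 0.618
```

```bash
python3 -m crank '[{"angular":[0,0,0],"delta_pos":[0,0,0.07],"gripper":0.5},{"angular":[0,0,0],"delta_pos":[0,0,0],"gripper":0.5}]'
python3 -m crank '[{"angular":[0,0,0],"delta_pos":[0,0,0.05],"gripper":0.5},{"angular":[0,0,0],"delta_pos":[0,0,0],"gripper":0.5}]'
```

```text
time: 26.42
tool_pos: [0.5539, -0.0442, 0.0115]
tool_rot: [-0.0, 0.014, 1.0, 0.0]
contact_force: [1.0, 0.7, -1.4]
gripper_width: 0.619
time: 26.68
tool_pos: [0.554, -0.0442, 0.0101]
tool_rot: [-0.0, 0.014, 1.0, 0.0]
contact_force: [1.1, -0.5, -1.4]
gripper_width: 0.616
```

```bash
python3 -m crank '[{"angular":[0,0,0],"delta_pos":[0,0,0.05],"gripper":0.5},{"angular":[0,0,0],"delta_pos":[0,0,0],"gripper":0.5}]'
```

```text
time: 26.92
tool_pos: [0.5543, -0.0442, 0.009]
tool_rot: [0.0, 0.014, 1.0, -0.0]
contact_force: [-0.2, 0.0, -1.1]
gripper_width: 0.618
```

```bash
python3 -m crank '[{"angular":[0,0,0],"delta_pos":[0,0,0.05],"gripper":0.5},{"angular":[0,0,0],"delta_pos":[0,0,0],"gripper":0.5}]'
```

```text
time: 27.18
tool_pos: [0.5543, -0.0442, 0.0089]
tool_rot: [-0.0, 0.014, 1.0, 0.0]
contact_force: [-6.2, 0.6, 9.5]
gripper_width: 0.618
```

```bash
python3 -m crank '[{"angular":[0,0,0],"delta_pos":[0,0,0.05],"gripper":0.5},{"angular":[0,0,0],"delta_pos":[0,0,0],"gripper":0.5}]'
```

```text
time: 27.42
tool_pos: [0.5544, -0.0443, 0.0089]
tool_rot: [-0.001, 0.014, 1.0, 0.0]
contact_force: [-10.0, 1.2, 18.4]
gripper_width: 0.612
```

```bash
python3 -m crank '[{"angular":[0,0,0],"delta_pos":[0,0,-0.06],"gripper":0.5},{"angular":[0,0,0],"delta_pos":[0,0,0],"gripper":0.7},{"angular":[0,0,0],"delta_pos":[0,0,0],"gripper":0.85},{"angular":[0,0,0],"delta_pos":[0,0,0],"gripper":0.85},{"angular":[0,0,0],"delta_pos":[0,0,0],"gripper":0.85},{"angular":[0,0,0],"delta_pos":[0,0,0],"gripper":0.85}]'
python3 -c "
from h import *
save('wrist','w15')"
```

```text
time: 28.18
tool_pos: [0.5541, -0.0442, 0.0075]
tool_rot: [-0.0, 0.014, 1.0, 0.0]
contact_force: [-0.3, -0.2, 0.2]
gripper_width: 0.851
```

View pics/w15.png

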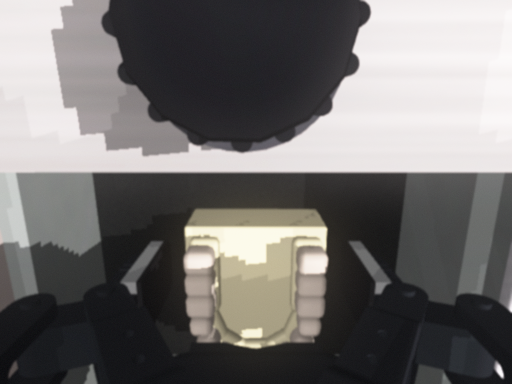

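```bash
python3 -m crank '[{"angular":[0,0,0],"delta_pos":[0,0,-0.3],"gripper":0.85},{"angular":[0,0,0],"delta_pos":[0,0,-0.7],"gripper":0.85},{"angular":[0,0,0],"delta_pos":[0,0,-1],"gripper":0.85},{"angular":[0,0,0],"delta_pos":[0,0,-1],"gripper":0.7},{"angular":[0,0,0],"delta_pos":[0,0,-1],"gripper":0.5},{"angular":[0,0,0],"delta_pos":[0,0,-1],"gripper":0.4},{"angular":[0,0,0],"delta_pos":[0,0,0],"gripper":0.4}]'
python3 -c "
from h import *
go(c2w([0,76,75]),np.pi/2-.028)
save('wrist','w16')
im=save('side','s16'); cv2.imwrite('pics/s16z.png',cv2.resize(im[130:270,200:340,::-1],None,fx=5,fy=5))
print([(d['pixel'],d['conf'],ray('wrist',d['pixel'],.121)) for d in landmark_of('wrist','handle')])"
```

```text
time: 29.1
tool_pos: [0.5563, -0.0446, 0.1617]
tool_rot: [0.004, 0.014, 1.0, -0.001]
contact_force: [-0.0, -0.2, 0.8]
gripper_width: 0.396
tcp [ 0.5563 -0.0446  0.1617] yaw_y 88.36 tilt [ 0.007  -0.0015 -1.    ] turn(5deg) -0.006 shift mm [  2.8 152.3  86.4] units [0.093 5.077 2.881] F [-0.  -0.2  0.8] grip 0.396 t 29.1
[([486.8, 212.5], 0.91, array([0.55570188, 0.0981468 , 0.121     ])), ([256.6, 357.5], 0.9, array([ 0.65713556, -0.04646191,  0.121     ])), ([20.7, 284.0], 0.74, array([ 0.59574931, -0.1984627 ,  0.121     ]))]
```

View pics/w16.png

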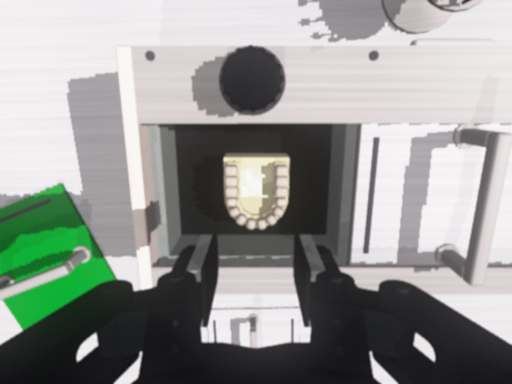

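View pics/s16z.png

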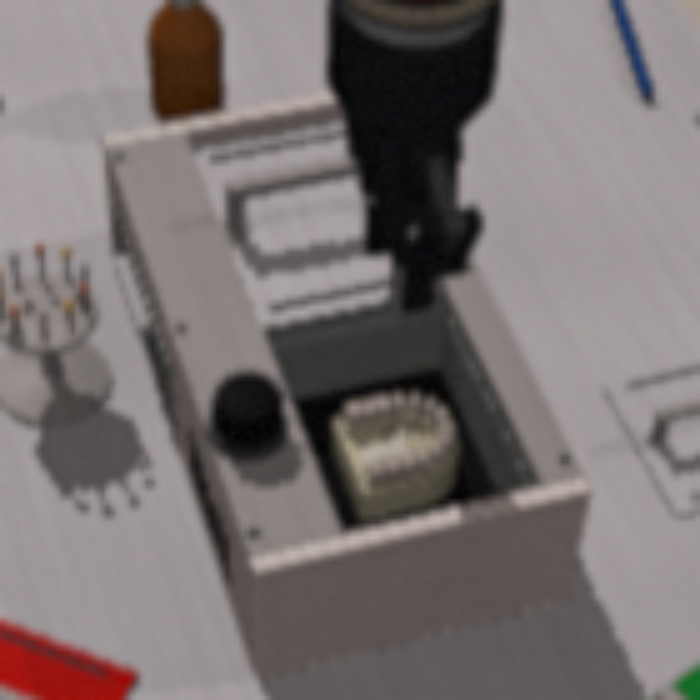

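```bash
python3 -m crank '[{"angular":[0,0,0],"delta_pos":[0,0.95,0],"gripper":0.4},{"angular":[0,0,0],"delta_pos":[0,0.95,0],"gripper":0.4},{"angular":[0,0,0],"delta_pos":[0,0.95,0],"gripper":0.4},{"angular":[0,0,0],"delta_pos":[0,0.95,0],"gripper":0.4},{"angular":[0,0,0],"delta_pos":[0,0.95,0],"gripper":0.4},{"angular":[0,0,0],"delta_pos":[0,0,0],"gripper":0.4},{"angular":[0,0,0],"delta_pos":[0,0,0],"gripper":0.4}]'
python3 -c "
from h import *
go([.5587,.101,.0775],np.pi/2-.028)
save('wrist','w17')"
```

```text
time: 30.12
tool_pos: [0.5575, 0.0978, 0.1563]
tool_rot: [-0.001, 0.014, 1.0, -0.0]
contact_force: [0.3, -0.3, -0.0]
gripper_width: 0.396
tcp [0.5575 0.0978 0.1563] yaw_y 88.36 tilt [-2.1e-03 -6.0e-04 -1.0e+00] turn(5deg) -0.007 shift mm [-1.2  3.3 78.8] units [-0.041  0.11   2.626] F [ 0.3 -0.3 -0. ] grip 0.396 t 30.125
```

View pics/w17.png

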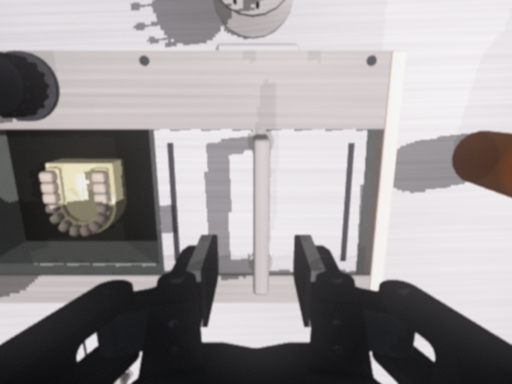

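```bash
python3 -m crank '[{"angular":[0,0,0],"delta_pos":[-0.03,0.11,0.7],"gripper":0.4},{"angular":[0,0,0],"delta_pos":[0,0,0.7],"gripper":0.4},{"angular":[0,0,0],"delta_pos":[0,0,0.7],"gripper":0.4},{"angular":[0,0,0],"delta_pos":[0,0,0.5],"gripper":0.4},{"angular":[0,0,0],"delta_pos":[0,0,0],"gripper":0.3},{"angular":[0,0,0],"delta_pos":[0,0,0],"gripper":0.3}]'
python3 -c "
from h import *
go([.5587,.101,.0775],np.pi/2-.028)
save('wrist','w18')"
```

```text
time: 30.92
tool_pos: [0.5598, 0.1016, 0.0802]
tool_rot: [0.001, 0.014, 1.0, 0.0]
contact_force: [-0.2, 0.7, -0.3]
gripper_width: 0.303
tcp [0.5598 0.1016 0.0802] yaw_y 88.36 tilt [ 1.1e-03  1.0e-04 -1.0e+00] turn(5deg) -0.007 shift mm [ 1.1 -0.6  2.7] units [ 0.036 -0.019  0.09 ] F [-0.2  0.7 -0.3] grip 0.303 t 30.925
```

View pics/w18.png

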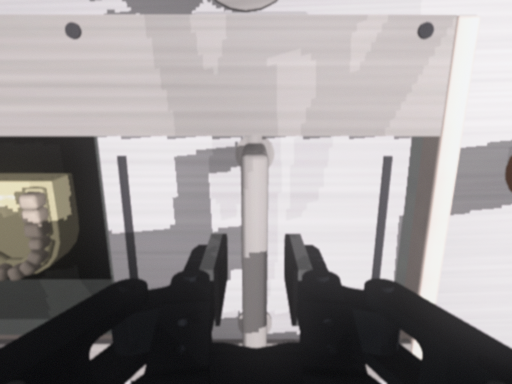

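Centred. Close, then lift the hatch a few mm.

```bash
python3 -m crank '[{"angular":[0,0,0],"delta_pos":[0,0,0.06],"gripper":0.3},{"angular":[0,0,0],"delta_pos":[0,0,0],"gripper":0},{"angular":[0,0,0],"delta_pos":[0,0,0],"gripper":0},{"angular":[0,0,0],"delta_pos":[0,0,0],"gripper":0},{"angular":[0,0,0],"delta_pos":[0,0,0],"gripper":0}]'
python3 -m crank '[{"angular":[0,0,0],"delta_pos":[0,0,-0.05],"gripper":0},{"angular":[0,0,0],"delta_pos":[0,0,-0.05],"gripper":0},{"angular":[0,0,0],"delta_pos":[0,0,0],"gripper":0}]'
```

```text
time: 31.6
tool_pos: [0.5596, 0.1015, 0.0784]
tool_rot: [0.0, 0.014, 1.0, -0.0]
contact_force: [-0.5, -0.4, 4.3]
gripper_width: 0.104
time: 31.98
tool_pos: [0.5582, 0.1015, 0.0796]
tool_rot: [-0.001, 0.014, 1.0, -0.0]
contact_force: [-0.4, 0.5, -4.7]
gripper_width: 0.101
```

```bash
python3 -m crank '[{"angular":[0,0,0],"delta_pos":[0,0,-0.05],"gripper":0},{"angular":[0,0,0],"delta_pos":[0,-0.1,0],"gripper":0},{"angular":[0,0,0],"delta_pos":[0,-0.3,0],"gripper":0},{"angular":[0,0,0],"delta_pos":[0,-0.4,0],"gripper":0}]'
```

```text
time: 32.48
tool_pos: [0.5585, 0.0768, 0.0823]
tool_rot: [-0.0, 0.014, 1.0, -0.0]
contact_force: [-0.1, 0.6, -4.2]
gripper_width: 0.106
```

```bash
python3 -m crank '[{"angular":[0,0,0],"delta_pos":[0,-0.4,0],"gripper":0},{"angular":[0,0,0],"delta_pos":[0,-0.4,0],"gripper":0},{"angular":[0,0,0],"delta_pos":[0,-0.4,0],"gripper":0},{"angular":[0,0,0],"delta_pos":[0,-0.4,0],"gripper":0}]'
```

```text
time: 32.98
tool_pos: [0.5571, 0.0286, 0.0823]
tool_rot: [0.0, 0.014, 1.0, -0.0]
contact_force: [1.4, 0.0, -4.8]
gripper_width: 0.098
```

```bash
python3 -m crank '[{"angular":[0,0,0],"delta_pos":[0,-0.4,0],"gripper":0},{"angular":[0,0,0],"delta_pos":[0,-0.4,0],"gripper":0},{"angular":[0,0,0],"delta_pos":[0,-0.4,0],"gripper":0},{"angular":[0,0,0],"delta_pos":[0,-0.4,0],"gripper":0},{"angular":[0,0,0],"delta_pos":[0,-0.4,0],"gripper":0},{"angular":[0,0,0],"delta_pos":[0,-0.4,0],"gripper":0},{"angular":[0,0,0],"delta_pos":[0,-0.1,0],"gripper":0},{"angular":[0,0,0],"delta_pos":[0,0,0],"gripper":0}]'
python3 -c "
from h import *
go([.5543,-.0473,.0695],np.pi/2-.028)"
```

```text
time: 33.98
tool_pos: [0.555, -0.0455, 0.0823]
tool_rot: [-0.0, 0.015, 1.0, 0.0]
contact_force: [0.3, 0.8, -4.3]
gripper_width: 0.103
tcp [ 0.555  -0.0455  0.0823] yaw_y 88.34 tilt [-0.e+00  3.e-04 -1.e+00] turn(5deg) -0.012 shift mm [ 0.7 -1.8 12.8] units [ 0.022 -0.06   0.427] F [ 0.3  0.8 -4.3] grip 0.103 t 33.975
```

```bash
python3 -m crank '[{"angular":[0,0,0],"delta_pos":[0,-0.05,0],"gripper":0},{"angular":[0,0,0],"delta_pos":[0,0,0.08],"gripper":0},{"angular":[0,0,0],"delta_pos":[0,0,0.08],"gripper":0},{"angular":[0,0,0],"delta_pos":[0,0,0],"gripper":0}]'
python3 -m crank '[{"angular":[0,0,0],"delta_pos":[0,0,0.07],"gripper":0},{"angular":[0,0,0],"delta_pos":[0,0,0.07],"gripper":0},{"angular":[0,0,0],"delta_pos":[0,0,0],"gripper":0}]'
```

```text
time: 34.48
tool_pos: [0.5546, -0.0467, 0.077]
tool_rot: [-0.0, 0.014, 1.0, 0.0]
contact_force: [0.3, 0.8, -5.5]
gripper_width: 0.102
time: 34.85
tool_pos: [0.5547, -0.0469, 0.073]
tool_rot: [-0.0, 0.014, 1.0, 0.0]
contact_force: [0.1, 0.6, -5.6]
gripper_width: 0.103
```

```bash
python3 -m crank '[{"angular":[0,0,0],"delta_pos":[0,0,0.04],"gripper":0},{"angular":[0,0,0],"delta_pos":[0,0,0.03],"gripper":0},{"angular":[0,0,0],"delta_pos":[0,0,0],"gripper":0}]'
```

```text
time: 35.22
tool_pos: [0.5549, -0.0469, 0.0711]
tool_rot: [-0.0, 0.014, 1.0, 0.0]
contact_force: [0.6, 0.8, -3.8]
gripper_width: 0.109
```

```bash
python3 -m crank '[{"angular":[0,0,0],"delta_pos":[0,0,0.04],"gripper":0},{"angular":[0,0,0],"delta_pos":[0,0,0],"gripper":0}]'
```

```text
time: 35.48
tool_pos: [0.5551, -0.0469, 0.0705]
tool_rot: [0.0, 0.014, 1.0, -0.0]
contact_force: [-1.6, -0.8, -2.7]
gripper_width: 0.107
```

```bash
python3 -m crank '[{"angular":[0,0,0],"delta_pos":[0,0,0.04],"gripper":0},{"angular":[0,0,0],"delta_pos":[0,0,0],"gripper":0}]'
```

```text
time: 35.72
tool_pos: [0.5551, -0.047, 0.0704]
tool_rot: [-0.0, 0.014, 1.0, -0.0]
contact_force: [-5.8, 0.5, 5.9]
gripper_width: 0.102
```

Seated. Release, rise and check.

```bash
python3 -m crank '[{"angular":[0,0,0],"delta_pos":[0,0,0],"gripper":0.4},{"angular":[0,0,0],"delta_pos":[0,0,0],"gripper":0.4},{"angular":[0,0,0],"delta_pos":[0,0,-0.6],"gripper":0.4},{"angular":[0,0,0],"delta_pos":[0,0,-1],"gripper":0.5},{"angular":[0,0,0],"delta_pos":[0,0,-1],"gripper":1},{"angular":[0,0,0],"delta_pos":[0,0,-1],"gripper":1},{"angular":[0,0,0],"delta_pos":[0,0,-1],"gripper":1},{"angular":[0,0,0],"delta_pos":[0,0,-1],"gripper":1},{"angular":[0,0,0],"delta_pos":[0,0,0],"gripper":1}]'
python3 -c "
from h import *
s=state();im=save('wrist','w20')
save('side','s20')
print(proj('wrist',[c2w([x,y,79]) for x,y in ((0,-3),(0,-149))]+[c2w([-50,-76,118]),c2w([50,-76,118])],s))
for n,p in (('side',None),):
  for t in ('bottle','wax_cup','bur_stand','quadrant'):
    print(t,[(d['pixel'],round(d['conf'],2)) for d in landmark_of(n,t)][:1])"
```

```text
time: 36.85
tool_pos: [0.557, -0.0473, 0.2417]
tool_rot: [0.004, 0.014, 1.0, -0.001]
contact_force: [-0.2, 0.4, -0.1]
gripper_width: 0.997
[[333.69523973 169.84219724]
 [183.83133941 170.03513833]
 [259.20788944 119.55972756]
 [259.04407155 232.84504963]]
bottle [([235.7, 148.9], 0.88)]
wax_cup [([187.2, 147.1], 0.52)]
bur_stand [([210.5, 204.8], 0.86)]
quadrant [([300.8, 349.0], 0.64)]
```

View pics/w20.png

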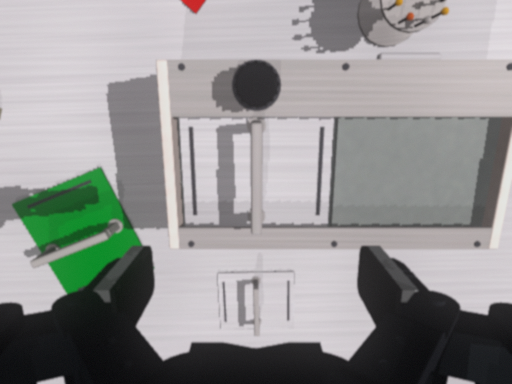

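View pics/s20.png

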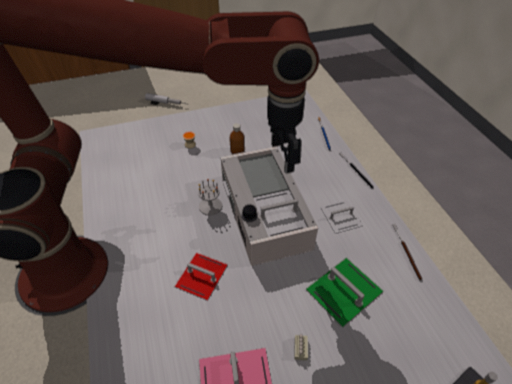

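```bash
python3 -c "
from plant import *
print(job_done())"
```

```text
the job is handed in; nothing more can be done
None
```

The cast is in the well with the hatch seated over it, and I handed the job in at about 37 s of the 72 s allowed.

- **Hatch out:** it lifted freely with only its own weight (about 5 N) on the wrist, so the catch was not holding it and I left the knob alone. I slid it about 148 mm onto the deck and let go.
- **Cast:** I gripped it by its flat sides (53 mm measured, against 54 mm given) and lowered it until the well floor took it at the expected height. After I let go, the pictures showed it standing upright in the well.
- **Hatch back:** I slid it home and lowered it until the seat carried it, 8 mm below the deck reading, as it should be. The last wrist picture shows it lying in the console as it did at the start. The gripper is open and well clear.
- **Other things on the bench:** the bottle, waxing cup, bur stand and quadrant were found within about 4 pixels of where they first stood.

Two things to note:

- **Fingertips:** in the pictures they sit about 22 mm behind the reported tool point when shut, not 17 mm ahead of it as described. My first grasp closed on air above the handle bar, harmlessly. I re-measured from the pictures and worked with that value afterwards.
- **Contact force:** when setting the cast down I pressed on the floor with up to about 18 N before easing off. All other contact forces I read stayed below that.

I could not see the cast again once the hatch was closed, and no verdict was reported at hand-in.

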